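# Turn a washed beaker mouth-down to drain on the tray's rest bars

### The job

The low beaker has been washed and must drain. Lay the loose rest bar, centred lengthwise, fully home in the empty middle notches of the draining tray, beside the bar already there, and stand the beaker upside down, level, midway across these two bars so that air gets under its rim. It is glass: do not drop it or press or squeeze it hard, and leave the other bar in its notches and the taller beaker and the stopper where they are.

Things in the scene. Friction and masses are not known exactly. Their poses are not given: they have to be found in the camera images.
- beaker_centre (a point): The beaker to turn over: clear glass, mouth up, 70 mm high, 50 mm wide with a 54 mm rim (57 mm over its lip), hollow, 35 to 62 g. The point is on its axis half-way up (35 mm from either end); z points from bottom to mouth. Laid down on a plain surface it rolls; laid along two bars in the tray it lies still, its axis about 21 mm above their tops.
- drain_tray: Fixed steel draining tray, 150 (x) by 180 mm (y), origin at the centre of its underside on the worktop. Floor at z = 8 mm. Lips at y = -88 and +88 mm, 4 mm thick, each have notches at x = -42, 0 and +42 mm, 15 mm wide with rounded entries, bottoms at z = 16, lip tops at z = 26 mm. A bar lies along y in facing notches; home, its centre is at z = 22, its top at 28 mm. The -42 mm pair stays empty.
- empty_notch (a point): Middle of the tray between its two middle notches (tray x = 0, y = 0), at the height of the notch bottoms, 16 mm above the worktop; its y axis runs along the bar to be laid there. The centre of a bar that is home lies 6 mm above it.
- lane_centre (a point): Point half-way between the axes of the two bars when both are home (tray x = 21 mm, y = 0), at the height of their tops, 28 mm above the worktop; its y axis runs along the bars. The upturned beaker stands here, within 10 mm across the bars and 50 mm along them; its centre is then 35 mm above this point.
- loose_bar_centre (a point): The rest bar to lay: plain straight square bar of grey aluminium, 12 x 12 x 196 mm, 75 to 155 g, lying on the worktop. The point is its centre, 6 mm above the worktop; its y axis runs along the bar.
- seated_bar_centre (a point): The same kind of bar, loose, already home in the tray's notches at tray x = +42 mm. The point is its centre; its y axis runs along the bar.
- tall_beaker: Bystander: a taller clear glass beaker, 76 x 80 mm and 120 mm high, mouth up; origin at the centre of its underside.
- stopper: Bystander: red-brown rubber stopper, 32 mm in diameter, 24 mm high; origin at the centre of its underside.
Not all that is in view belongs to the job. Leave any turquoise look-alike of the part that bears beaker_centre alone.

How it is judged:
On the way, in this order (a step that is already met when the one before it is completed fails the run):
1. the loose bar is home in the tray's middle notches (x of loose_bar_centre in the frame of drain_tray between -0.004 and 0.004 m and y of loose_bar_centre in the frame of drain_tray between -0.009 and 0.009 m and z of loose_bar_centre in the frame of drain_tray between 0.018 and 0.026 m and angle between the y axis of loose_bar_centre and the y axis of drain_tray, either way round below 0.04 rad), for 0.2 s.
2. the beaker stands mouth-down across the two bars (angle between beaker_centre's own z axis and vertical above 3.05 rad and x of beaker_centre in the frame of drain_tray between 0.011 and 0.031 m and y of beaker_centre in the frame of drain_tray between -0.052 and 0.052 m and z of beaker_centre in the frame of drain_tray between 0.059 and 0.067 m), for 0.2 s.
At the end, for the whole second after the job is handed in: Both bars lie home in their notches (4 mm across, 9 mm lengthwise, 4 mm in height, 0.04 rad); the beaker stands mouth-down within 5 degrees on both bars, at rest, within 10 mm of the middle between them and 52 mm of the middle of their length (all of step 1 and all of step 2 and x of seated_bar_centre in the frame of drain_tray between 0.038 and 0.046 m and y of seated_bar_centre in the frame of drain_tray between -0.009 and 0.009 m and z of seated_bar_centre in the frame of drain_tray between 0.018 and 0.026 m and angle between the y axis of seated_bar_centre and the y axis of drain_tray, either way round below 0.04 rad and linear speed of beaker below 0.02 m/s and angular speed of beaker below 0.2 rad/s); the robot touches nothing.
It fails at once if the glass beaker is pressed or squeezed hard (over 120 N in all) (contact force between beaker and anything else above 120 N).
It fails at once if the beaker is dropped: it falls freely by more than about 25 mm (faster than 0.7 m/s out of the fingers) (contact force between the fingers and beaker below 0.05 N and linear speed of beaker above 0.7 m/s).
It fails at once if the tall beaker is shifted by more than 30 mm or upset (distance of tall_beaker from where it was at the start of the episode above 0.03 m or angle between tall_beaker's own z axis and vertical above 0.3 rad).
It fails at once if the stopper is shifted by more than 30 mm or upset (distance of stopper from where it was at the start of the episode above 0.03 m or angle between stopper's own z axis and vertical above 0.3 rad).
It also fails if it takes over 72 s, if anything falls off the work surface, if the arm or the gripper's body presses on something with over 40 N, if the wrist force passes 120 N, or if a joint passes its speed limit or range.

### The arm

A 7-joint arm with a two-finger parallel gripper is mounted at the origin on a cart in front of the work surface, level with it; the furniture and walls round the work are solid. World frame = base frame: x ahead of the robot, y to its left, z up, the work surface at z = 0. Lengths are in m, angles in rad, forces in N, time in s.
With the tool pointing down it reaches from about 0.4 to 0.875 m from the base axis. Payload 6.5 kg.
Tool frame: the origin (TCP) lies midway between the tips of the shut fingers; the grasp point (between the pads) lies 19 mm behind it; z points along the fingers, y is the direction in which the jaws open and shut (so a half turn about z gives the same grasp; the last joint's range is limited). The gripper opens to 88 mm and grips with 3 to 60 N. Pads are 18 mm wide; open, the fingers measure 123 mm over their backs; the gripper's body (75 mm by 187 mm) begins 45 mm behind the grasp point.
Start: joints at [1.149, 0.536, -0.004, 1.538, 0.003, 1.067, -0.071], TCP at [0.226, -0.609, 0.212] pointing down, gripper open.
Joint ranges: [-2.7, 2.7], [-0.37, 2.16], [-1.27, 1.26], [0.24, 2.4], [-1.31, 4.45], [0.19, 1.91], [-2.76, 2.76]. Speed limits (rad/s): [2.39, 2.39, 3.14, 3.14, 3.14, 3.14, 3.14].

### API

Orientations are given as a unit quaternion [w, x, y, z].
In Python, from workcell import monitor, imaging, env gives the robot as it stands.
- The arm moves only by the shell command python3 -m creep 'ROWS' [FORCE]. ROWS is JSON, a list of rows, each an object of numbers: "x", "y", "z": the shift along the tool's x, y, z as a fraction of full scale; "rx", "ry", "rz": the turn, a rotation vector about the tool's x, y, z as a fraction of full scale; "jaw": the closure, from -1 (fully open) to 1 (shut). In form: [{"x": .., "y": .., "z": .., "rx": .., "ry": .., "rz": .., "jaw": ..}, ...]. A call has 1 to 20 rows; each row is the pose to reach, as a shift and turn from the pose measured when the call began, along the tool's axes at that moment; what a row does not reach only later rows make up. Full scale, the value 1, is 0.4 m for a shift and 0.5 rad for a turn. A row lasts 1/10 s, in which the tool goes at most 50 mm and 8.59 degrees, less where a joint would pass 70% of its speed; a pose out of reach is approached as far as the arm can. A call with a number of a shift or a turn outside -1 to 1 is refused whole. A call with a gripper value outside its range is refused whole. The fingers move at their own pace and stop on an object; FORCE is the grip in N (left out, the last holds). Time passes only in rows, so rows that repeat a pose let the fingers close. It gives the time, the measured TCP pose, the force and the opening at its end, in the units of the state.
- monitor.get_obs(): the state, without advancing time (a new reading comes with each control period).
- imaging.read_camera(name): name is "side" or "top"; returns a dict with "color" (400x640x3 uint8, red, green, blue), "K" (3x3 intrinsics, pixels), "rvec" (rotation vector, rad) and "tvec" (3), from world to camera coordinates, as OpenCV has them. Camera axes: x right, y down, z forward; pixel columns grow to the right and rows downward; lengths in m; the calibration is good to about 2 mm. A picture is of the moment at which its call begins. There is no depth.
- env.finish_job(): hands the job in, once; it reports no verdict.
The state is a dict: "clock": time; "joints": joint angles; "qd": joint speeds; "tau": joint torques, N m; "eef_pos": TCP position; "tcp_rot": TCP orientation; "wrist_force": force on the tool from outside, world axes, zero at the start; "wrist_torque": the same for the moment, N m; "opening": opening from 0.0 (shut) to 1.0 (fully open).
Only numpy, scipy, OpenCV 4.12 (cv2) and the standard library are available. Lean on these libraries where they do the work, as an engineer would, in place of code of your own. Each camera call takes 0.05 s, during which the arm holds its last target. There are 200 camera calls.

## Working session

There is one attempt and no reset: what is moved stays moved. The work goes in short steps, Python scripts to look and compute and a shell command to move; the robot and the scene stay as the last step left them, time stands still between calls to the robot, and variables do not carry over. Pictures are saved under pics/ and viewed, about 8 in all and at most 12, crops included, and the job is handed in when it is done.

```bash
mkdir -p pics; cat > h.py <<'E'
import numpy as np, cv2
from workcell import monitor, imaging, env
from scipy.spatial.transform import Rotation as R
def cam(n):
    c=imaging.read_camera(n); return c
def save(c,f): cv2.imwrite('pics/'+f, c['color'][:,:,::-1])
def proj(c,p):
    return cv2.projectPoints(np.array(p,float).reshape(-1,3),c['rvec'],c['tvec'],c['K'],None)[0].reshape(-1,2)
def ray(c,uv):
    M=cv2.Rodrigues(np.array(c['rvec'],float))[0]; o=-M.T@np.array(c['tvec'],float).ravel()
    return o, M.T@np.linalg.inv(c['K'])@np.array([uv[0],uv[1],1.])
def onz(c,uv,z):
    o,d=ray(c,uv); return o+d*(z-o[2])/d[2]
E
python3 - <<'E'
from h import *
a=cam('top');b=cam('side')
save(a,'t0.png');save(b,'s0.png')
np.savez('c0.npz',a=a['color'],b=b['color'])
for c in(a,b): print(ray(c,(320,200)),c['K'][0,0])
o=monitor.get_obs();print(o)
E
```

```text
(array([ 0.44841038, -0.00899867,  1.14477563]), array([ 0.11084479, -0.00394377, -0.99388921])) 467.67891669078335
(array([-0.02982939,  1.13038796,  0.7108491 ]), array([ 0.38074725, -0.80582857, -0.45361216])) 495.80839912844857
{'clock': 0.1, 'joints': array([ 1.14882786,  0.53706009, -0.00444304,  1.53874995,  0.00260759,
        1.06731317, -0.0711815 ]), 'qd': array([-1.01694792e-03, -1.70563804e-03,  4.45912079e-04, -4.01349893e-04,
       -9.31942051e-05, -9.49363030e-05,  7.26974122e-04]), 'tau': array([ 2.55997380e-03, -5.72084534e+01,  9.93773192e-01, -2.52234560e+01,
       -5.62419032e-02,  1.34091792e-02,  3.69723989e-05]), 'eef_pos': array([ 0.22618327, -0.60875128,  0.21105584]), 'tcp_rot': array([-7.37750943e-04,  9.84211351e-01,  1.76995580e-01, -1.92315464e-04]), 'wrist_force': array([ 0.34740953, -0.40310345, -0.41275399]), 'wrist_torque': array([-0.0356934 ,  0.01290501, -0.04943673]), 'opening': 0.9991756770109144}
```

View pics/t0.png

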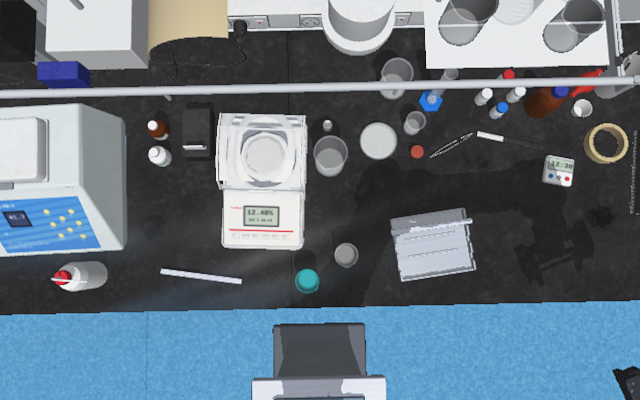

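View pics/s0.png

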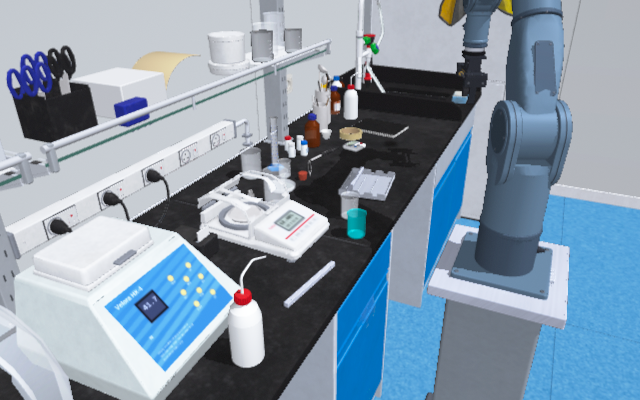

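Top view: the loose bar is at (200,276) and the tray at (432,244), with its seated bar near (440,228). Candidates for the low beaker are clear glass at (346,255), a turquoise look-alike at (307,281), clear glasses on the back row at (331,156), (415,122) and (397,78), and a dish at (378,140). I choose (346,255) and check it in a crop.

```bash
python3 - <<'E'
from h import *
z=np.load('c0.npz');a=cam('top')
im=z['a'][:,:,::-1]
c1=cv2.resize(im[195:305,280:500],None,fx=3.6,fy=3.6,interpolation=cv2.INTER_CUBIC)
c2=cv2.resize(im[255:295,150:260],None,fx=3.6,fy=3.6,interpolation=cv2.INTER_CUBIC)
c2=cv2.copyMakeBorder(c2,0,0,0,c1.shape[1]-c2.shape[1],0)
cv2.imwrite('pics/crop1.png',np.vstack([c1,c2]))
# bar
g=im.min(2); m=(g>120).astype(np.uint8); m[:255]=0;m[295:]=0;m[:,:150]=0;m[:,255:]=0
k,_=cv2.findContours(m,cv2.RETR_EXTERNAL,cv2.CHAIN_APPROX_NONE);k=max(k,key=cv2.contourArea)
bx=cv2.boxPoints(cv2.minAreaRect(k));print(bx)
P=np.array([onz(a,p,.011)[:2] for p in bx]);print(P,P.mean(0))
print([np.linalg.norm(P[i]-P[(i+1)%4]) for i in range(4)])
for n,p,h in [('beaker',(346,255),.035),('tray',(432,244),.02),('turq',(307,281),.03),('stop',(417,152),.02),('tall',(331,156),.06)]: print(n,onz(a,p,h).round(3))
E
```

```text
[[159.67659 273.4795 ]
 [160.40706 267.87915]
 [241.46281 278.45166]
 [240.73235 284.052  ]]
[[0.40582296 0.37544334]
 [0.41913012 0.37384932]
 [0.38970335 0.1790709 ]
 [0.3764635  0.1808922 ]] [0.39777998 0.27731394]
[np.float64(0.013402294847515909), np.float64(0.19698875346293437), np.float64(0.013364532178198026), np.float64(0.19675396317459348)]
beaker [ 0.44  -0.072  0.035]
tray [ 0.462 -0.279  0.02 ]
turq [0.381 0.021 0.03 ]
stop [ 0.687 -0.253  0.02 ]
tall [ 0.673 -0.042  0.06 ]
```

View pics/crop1.png

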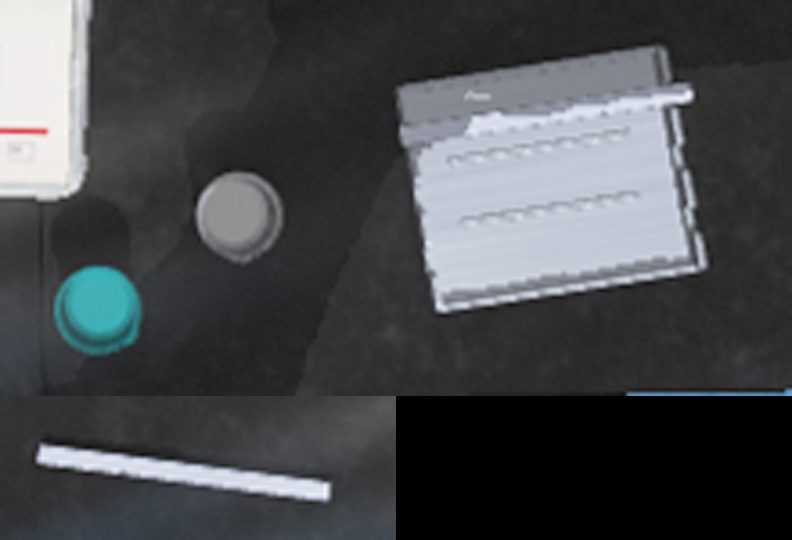

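```bash
cat >> h.py <<'E'
def rot(q): return R.from_quat([q[1],q[2],q[3],q[0]])
def down(jaw):  # tool pointing down, y axis along +-jaw(2d), nearest to the current
    c=rot(monitor.get_obs()['tcp_rot']).as_matrix(); y=np.array([*jaw,0.]);y/=np.linalg.norm(y)
    if y@c[:,1]<0:y=-y
    z=np.array([0,0,-1.]);return np.c_[np.cross(y,z),y,z]
def go(p,Rm=None):
    o=monitor.get_obs();c=rot(o['tcp_rot'])
    s=c.inv().apply(np.array(p)-o['eef_pos'])/.4
    w=np.zeros(3) if Rm is None else (c.inv()*R.from_matrix(Rm)).as_rotvec()/.5
    print('shift',s.round(3),'turn',w.round(3))
E
python3 - <<'E'
from h import *
z=np.load('c0.npz');a=cam('top')
f=lambda u,v:(280+u/3.6,195+v/3.6)
C=np.array([onz(a,f(*p),h)[:2] for p,h in [((438,312),.02),((706,270),.02),((664,46),.02),((398,88),.02)]])
print(C,C.mean(0),[np.linalg.norm(C[i]-C[(i+1)%4]) for i in range(4)])
B=np.array([onz(a,f(*p),.028)[:2] for p in [(401,135),(692,95)]]);print('bar',B,B.mean(0),np.linalg.norm(B[0]-B[1]))
d=B[0]-B[1];d/=np.linalg.norm(d);x=np.array([d[1],-d[0]]);print('y',d,'x',x)
d2=C[0]-C[1]+C[3]-C[2];print(d2/np.linalg.norm(d2)); x2=C[3]-C[0]+C[2]-C[1];print(x2/np.linalg.norm(x2))
print('tray from bar',B.mean(0)-.042*x)
# colour mask
im=z['a'].astype(int);mx=im.max(2);mn=im.min(2);m=((mn>95)).astype(np.uint8);m[:195]=0;m[300:]=0;m[:,:380]=0;m[:,490:]=0
k,_=cv2.findContours(m,0,1);k=max(k,key=cv2.contourArea);print(cv2.boxPoints(cv2.minAreaRect(k)))
print('beaker rim',onz(a,f(239,217),.07))
go((.398,.277,.15),down((.989,-.147)))
e=rot(monitor.get_obs()['tcp_rot']).as_matrix();print(e.round(2))
E
```

```text
[[ 0.37426555 -0.20322742]
 [ 0.39785254 -0.38163505]
 [ 0.54725671 -0.36177664]
 [ 0.52297544 -0.1823605 ]] [ 0.46058756 -0.2822499 ] [np.float64(0.17996007747394854), np.float64(0.15071815878899694), np.float64(0.18105174218558212), np.float64(0.1501667766738314)]
bar [[ 0.49121574 -0.18194865]
 [ 0.51348904 -0.3761113 ]] [ 0.50235239 -0.27902998] 0.19543601731831564
y [-0.11396719  0.99348451] x [0.99348451 0.11396719]
[-0.1325949   0.99117032]
[0.99079747 0.13535277]
tray from bar [ 0.46062604 -0.2838166 ]
[[388.7297  218.62164]
 [469.76218 205.82706]
 [479.75137 269.09192]
 [398.7189  281.8865 ]]
beaker rim [ 0.43990037 -0.07071852  0.07      ]
shift [ 1.174 -1.926  0.155] turn [-2.000e-03 -1.000e-03 -2.135e+00]
[[ 0.94  0.35 -0.  ]
 [ 0.35 -0.94  0.  ]
 [-0.   -0.   -1.  ]]
```

```bash
r='{"x":0.98,"y":-0.99,"z":-0.1,"rz":-1,"jaw":-1}'; python3 -m creep '[{"x":0.98,"y":-0.99,"z":-0.1,"rz":-1,"jaw":-1},{"x":0.98,"y":-0.99,"z":-0.1,"rz":-1,"jaw":-1},{"x":0.98,"y":-0.99,"z":-0.1,"rz":-1,"jaw":-1},{"x":0.98,"y":-0.99,"z":-0.1,"rz":-1,"jaw":-1},{"x":0.98,"y":-0.99,"z":-0.1,"rz":-1,"jaw":-1},{"x":0.98,"y":-0.99,"z":-0.1,"rz":-1,"jaw":-1},{"x":0.98,"y":-0.99,"z":-0.1,"rz":-1,"jaw":-1},{"x":0.98,"y":-0.99,"z":-0.1,"rz":-1,"jaw":-1},{"x":0.98,"y":-0.99,"z":-0.1,"rz":-1,"jaw":-1},{"x":0.98,"y":-0.99,"z":-0.1,"rz":-1,"jaw":-1},{"x":0.98,"y":-0.99,"z":-0.1,"rz":-1,"jaw":-1},{"x":0.98,"y":-0.99,"z":-0.1,"rz":-1,"jaw":-1},{"x":0.98,"y":-0.99,"z":-0.1,"rz":-1,"jaw":-1}]'
python3 -c "
from h import *
go((.398,.277,.25),down((.989,-.147)));print(monitor.get_obs()['joints'])"
```

```text
shift [ 1.174 -1.927 -0.095] turn [-2.000e-03 -1.000e-03 -2.135e+00]
[ 1.14878287  0.53688186 -0.00441151  1.53843156  0.00260567  1.06729792
 -0.07121833]invalid input at $[0]: expected keys x, y, z, rx, ry, rz, jaw
```

```bash
python3 -m creep '[{"x":0.98,"y":-0.99,"z":-0.1,"rx":0,"ry":0,"rz":-1,"jaw":-1},{"x":0.98,"y":-0.99,"z":-0.1,"rx":0,"ry":0,"rz":-1,"jaw":-1},{"x":0.98,"y":-0.99,"z":-0.1,"rx":0,"ry":0,"rz":-1,"jaw":-1},{"x":0.98,"y":-0.99,"z":-0.1,"rx":0,"ry":0,"rz":-1,"jaw":-1},{"x":0.98,"y":-0.99,"z":-0.1,"rx":0,"ry":0,"rz":-1,"jaw":-1},{"x":0.98,"y":-0.99,"z":-0.1,"rx":0,"ry":0,"rz":-1,"jaw":-1},{"x":0.98,"y":-0.99,"z":-0.1,"rx":0,"ry":0,"rz":-1,"jaw":-1},{"x":0.98,"y":-0.99,"z":-0.1,"rx":0,"ry":0,"rz":-1,"jaw":-1},{"x":0.98,"y":-0.99,"z":-0.1,"rx":0,"ry":0,"rz":-1,"jaw":-1},{"x":0.98,"y":-0.99,"z":-0.1,"rx":0,"ry":0,"rz":-1,"jaw":-1},{"x":0.98,"y":-0.99,"z":-0.1,"rx":0,"ry":0,"rz":-1,"jaw":-1},{"x":0.98,"y":-0.99,"z":-0.1,"rx":0,"ry":0,"rz":-1,"jaw":-1},{"x":0.98,"y":-0.99,"z":-0.1,"rx":0,"ry":0,"rz":-1,"jaw":-1},{"x":0.98,"y":-0.99,"z":-0.1,"rx":0,"ry":0,"rz":-1,"jaw":-1}]'
python3 -c "
from h import *
go((.398,.277,.20),down((.989,-.147)));print(monitor.get_obs()['joints'])"
```

```text
clock: 1.6
eef_pos: [0.4551, -0.1026, 0.2514]
tcp_rot: [-0.0, 0.91, 0.414, -0.001]
wrist_force: [-0.6, -0.3, -0.3]
opening: 1.0
shift [ 0.622 -0.731  0.129] turn [-3.000e-03  1.000e-03 -1.137e+00]
[ 0.49252241  0.20298542 -0.41613682  1.94046654  0.09562421  1.01846832
 -0.68265865]
```

```bash
python3 -m creep '[{"x":0.622,"y":-0.731,"z":0.129,"rx":0,"ry":0,"rz":-1,"jaw":-1},{"x":0.622,"y":-0.731,"z":0.129,"rx":0,"ry":0,"rz":-1,"jaw":-1},{"x":0.622,"y":-0.731,"z":0.129,"rx":0,"ry":0,"rz":-1,"jaw":-1},{"x":0.622,"y":-0.731,"z":0.129,"rx":0,"ry":0,"rz":-1,"jaw":-1},{"x":0.622,"y":-0.731,"z":0.129,"rx":0,"ry":0,"rz":-1,"jaw":-1},{"x":0.622,"y":-0.731,"z":0.129,"rx":0,"ry":0,"rz":-1,"jaw":-1},{"x":0.622,"y":-0.731,"z":0.129,"rx":0,"ry":0,"rz":-1,"jaw":-1},{"x":0.622,"y":-0.731,"z":0.129,"rx":0,"ry":0,"rz":-1,"jaw":-1},{"x":0.622,"y":-0.731,"z":0.129,"rx":0,"ry":0,"rz":-1,"jaw":-1},{"x":0.622,"y":-0.731,"z":0.129,"rx":0,"ry":0,"rz":-1,"jaw":-1}]'
python3 -c "
from h import *
go((.398,.277,.08),down((.989,-.147)));print(monitor.get_obs()['joints'])"
```

```text
clock: 2.6
eef_pos: [0.3983, 0.2755, 0.1994]
tcp_rot: [-0.0, 0.78, 0.626, -0.001]
wrist_force: [0.1, -0.0, 0.3]
opening: 1.001
shift [ 0.004 -0.001  0.298] turn [-0.004  0.003 -0.14 ]
[-0.12351097  0.3515267  -0.69164556  1.94518503  0.27410052  0.94172725
 -1.1663718 ]
```

```bash
python3 -m creep '[{"x":0.004,"y":0,"z":0.3,"rx":0,"ry":0,"rz":-0.14,"jaw":-1},{"x":0.004,"y":0,"z":0.3,"rx":0,"ry":0,"rz":-0.14,"jaw":-1},{"x":0.004,"y":0,"z":0.3,"rx":0,"ry":0,"rz":-0.14,"jaw":0},{"x":0.004,"y":0,"z":0.48,"rx":0,"ry":0,"rz":-0.14,"jaw":0},{"x":0.004,"y":0,"z":0.487,"rx":0,"ry":0,"rz":-0.14,"jaw":0},{"x":0.004,"y":0,"z":0.487,"rx":0,"ry":0,"rz":-0.14,"jaw":0},{"x":0.004,"y":0,"z":0.487,"rx":0,"ry":0,"rz":-0.14,"jaw":0},{"x":0.004,"y":0,"z":0.487,"rx":0,"ry":0,"rz":-0.14,"jaw":1},{"x":0.004,"y":0,"z":0.487,"rx":0,"ry":0,"rz":-0.14,"jaw":1},{"x":0.004,"y":0,"z":0.487,"rx":0,"ry":0,"rz":-0.14,"jaw":1},{"x":0.004,"y":0,"z":0.487,"rx":0,"ry":0,"rz":-0.14,"jaw":1},{"x":0.004,"y":0,"z":0.487,"rx":0,"ry":0,"rz":-0.14,"jaw":1}]' 30
python3 -c "
from h import *
go((.44,-.1,.2),down((.9916,.1293)))"
```

```text
clock: 3.8
eef_pos: [0.3985, 0.2769, 0.0049]
tcp_rot: [-0.0, 0.757, 0.653, -0.001]
wrist_force: [-0.4, 0.3, -0.7]
opening: 0.117
shift [-0.917  0.24  -0.487] turn [-0.003  0.002 -0.554]
```

```bash
python3 -m creep '[{"x":0,"y":0,"z":-0.1,"rx":0,"ry":0,"rz":0,"jaw":1},{"x":0,"y":0,"z":-0.3,"rx":0,"ry":0,"rz":0,"jaw":1},{"x":0,"y":0,"z":-0.42,"rx":0,"ry":0,"rz":0,"jaw":1},{"x":0,"y":0,"z":-0.487,"rx":0,"ry":0,"rz":0,"jaw":1},{"x":-0.1,"y":0.03,"z":-0.487,"rx":0,"ry":0,"rz":-0.05,"jaw":1},{"x":-0.2,"y":0.06,"z":-0.487,"rx":0,"ry":0,"rz":-0.1,"jaw":1},{"x":-0.3,"y":0.08,"z":-0.487,"rx":0,"ry":0,"rz":-0.2,"jaw":1},{"x":-0.4,"y":0.1,"z":-0.487,"rx":0,"ry":0,"rz":-0.25,"jaw":1},{"x":-0.5,"y":0.13,"z":-0.487,"rx":0,"ry":0,"rz":-0.3,"jaw":1},{"x":-0.6,"y":0.16,"z":-0.487,"rx":0,"ry":0,"rz":-0.35,"jaw":1},{"x":-0.7,"y":0.18,"z":-0.487,"rx":0,"ry":0,"rz":-0.4,"jaw":1},{"x":-0.8,"y":0.21,"z":-0.487,"rx":0,"ry":0,"rz":-0.5,"jaw":1},{"x":-0.917,"y":0.24,"z":-0.487,"rx":0,"ry":0,"rz":-0.55,"jaw":1},{"x":-0.917,"y":0.24,"z":-0.487,"rx":0,"ry":0,"rz":-0.554,"jaw":1},{"x":-0.917,"y":0.24,"z":-0.487,"rx":0,"ry":0,"rz":-0.554,"jaw":1}]'
python3 -c "
from h import *
go((.4606,-.283,.08),down((.9916,.1293)))"
```

```text
clock: 5.3
eef_pos: [0.4396, -0.1004, 0.1998]
tcp_rot: [-0.001, 0.661, 0.75, -0.001]
wrist_force: [-0.7, 0.2, -0.7]
opening: 0.0
shift [-0.459 -0.005  0.3  ] turn [-0.004  0.    -0.006]
```

```bash
python3 - <<'E'
from h import *
a=cam('top');save(a,'t1.png')
im=a['color']
cv2.imwrite('pics/t1c.png',cv2.resize(im[190:310,130:500,::-1],None,fx=2.1,fy=2.1))
g=im.min(2); m=(g>120).astype(np.uint8); m[:255]=0;m[297:]=0;m[:,:140]=0;m[:,265:]=0
k,_=cv2.findContours(m,0,1)
k=max(k,key=cv2.contourArea);bx=cv2.boxPoints(cv2.minAreaRect(k))
P=np.array([onz(a,p,.011)[:2] for p in bx]);print(P,P.mean(0),[np.linalg.norm(P[i]-P[(i+1)%4]) for i in range(2)])
E
```

```text
[[0.40582296 0.37544334]
 [0.41913012 0.37384932]
 [0.38970335 0.1790709 ]
 [0.3764635  0.1808922 ]] [0.39777998 0.27731394] [np.float64(0.013402294847515909), np.float64(0.19698875346293437)]
```

View pics/t1c.png

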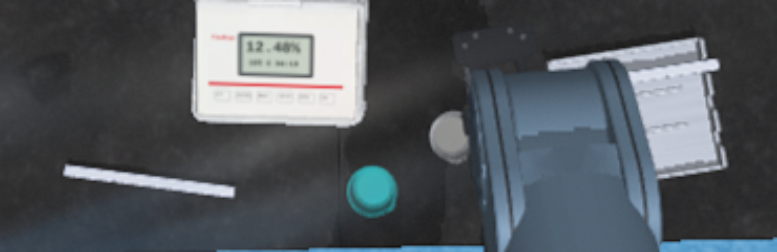

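The picture shows the bar unmoved at (65..235,180): the tips gripped too high and slipped off. I go back and grip with the tips at the worktop.

```bash
python3 -m creep '[{"x":0.917,"y":0,"z":0,"rx":0,"ry":0,"rz":0.554,"jaw":0.3},{"x":0.917,"y":0,"z":0,"rx":0,"ry":0,"rz":0.554,"jaw":0.3},{"x":0.917,"y":0,"z":0,"rx":0,"ry":0,"rz":0.554,"jaw":0.3},{"x":0.917,"y":0,"z":0,"rx":0,"ry":0,"rz":0.554,"jaw":0.3},{"x":0.917,"y":0,"z":0,"rx":0,"ry":0,"rz":0.554,"jaw":0.3},{"x":0.917,"y":0,"z":0,"rx":0,"ry":0,"rz":0.554,"jaw":0.3},{"x":0.917,"y":0,"z":0,"rx":0,"ry":0,"rz":0.554,"jaw":0.3},{"x":0.917,"y":0,"z":0,"rx":0,"ry":0,"rz":0.554,"jaw":0.3},{"x":0.917,"y":0,"z":0,"rx":0,"ry":0,"rz":0.554,"jaw":0.3},{"x":0.917,"y":0,"z":0,"rx":0,"ry":0,"rz":0.554,"jaw":0.3}]'
python3 -c "
from h import *
go((.3978,.2773,.002),down((.9891,-.147)))"
```

```text
clock: 6.35
eef_pos: [0.3909, 0.2657, 0.1998]
tcp_rot: [-0.001, 0.756, 0.655, -0.001]
wrist_force: [1.0, -0.7, 0.3]
opening: 0.351
shift [0.032 0.014 0.494] turn [-0.005  0.002  0.008]
```

```bash
python3 -m creep '[{"x":0.032,"y":0.014,"z":0.1,"rx":0,"ry":0,"rz":0.008,"jaw":0.3},{"x":0.032,"y":0.014,"z":0.25,"rx":0,"ry":0,"rz":0.008,"jaw":0.3},{"x":0.032,"y":0.014,"z":0.35,"rx":0,"ry":0,"rz":0.008,"jaw":0.3},{"x":0.032,"y":0.014,"z":0.45,"rx":0,"ry":0,"rz":0.008,"jaw":0.3},{"x":0.032,"y":0.014,"z":0.494,"rx":0,"ry":0,"rz":0.008,"jaw":0.3},{"x":0.032,"y":0.014,"z":0.495,"rx":0,"ry":0,"rz":0.008,"jaw":0.3},{"x":0.032,"y":0.014,"z":0.495,"rx":0,"ry":0,"rz":0.008,"jaw":1},{"x":0.032,"y":0.014,"z":0.495,"rx":0,"ry":0,"rz":0.008,"jaw":1},{"x":0.032,"y":0.014,"z":0.495,"rx":0,"ry":0,"rz":0.008,"jaw":1},{"x":0.032,"y":0.014,"z":0.495,"rx":0,"ry":0,"rz":0.008,"jaw":1},{"x":0.032,"y":0.014,"z":0.495,"rx":0,"ry":0,"rz":0.008,"jaw":1},{"x":0.032,"y":0.014,"z":0.495,"rx":0,"ry":0,"rz":0.008,"jaw":1},{"x":0.032,"y":0.014,"z":0.495,"rx":0,"ry":0,"rz":0.008,"jaw":1}]' 40
```

```text
clock: 7.65
eef_pos: [0.3978, 0.2774, 0.0018]
tcp_rot: [-0.001, 0.757, 0.653, -0.001]
wrist_force: [-0.1, 0.2, -0.1]
opening: 0.006
```

```bash
python3 -m creep '[{"x":0,"y":0,"z":-0.02,"rx":0,"ry":0,"rz":0,"jaw":1},{"x":0,"y":0,"z":-0.05,"rx":0,"ry":0,"rz":0,"jaw":1},{"x":0,"y":0,"z":-0.1,"rx":0,"ry":0,"rz":0,"jaw":1},{"x":0,"y":0,"z":-0.1,"rx":0,"ry":0,"rz":0,"jaw":1}]'
```

```text
clock: 8.05
eef_pos: [0.3993, 0.2787, 0.0444]
tcp_rot: [-0.0, 0.757, 0.653, 0.001]
wrist_force: [-0.5, 0.0, -0.8]
opening: 0.005
```

```bash
python3 - <<'E'
from h import *
b=cam('side');a=cam('top')
o=monitor.get_obs()['eef_pos']
P=[(.4125,.3746,.012),(.383,.18,.012)]
print(proj(b,[o]+P),proj(a,[o]+P))
im=b['color'][200:360,230:400,::-1].copy()
im=cv2.resize(im,None,fx=3.5,fy=3.5,interpolation=cv2.INTER_CUBIC)
for p in proj(b,[o]+P): cv2.circle(im,tuple(((p-[230,200])*3.5).astype(int).tolist()),4,(0,0,255),-1)
cv2.imwrite('pics/s1.png',im)
E
```

```text
[[310.70476247 270.10442491]
 [285.90165974 303.11287457]
 [333.57097601 261.11673447]] [[196.96444268 276.38274242]
 [159.92036174 270.68380324]
 [241.02082586 281.31141321]]
```

View pics/s1.png

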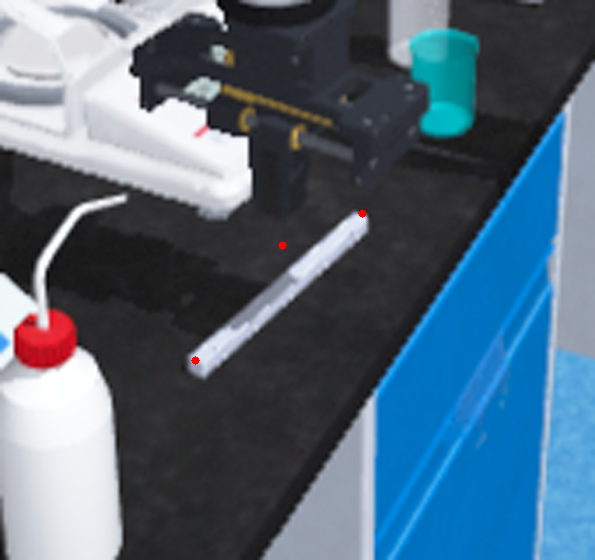

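Side view: the tips appear at about (311,260), while the reported TCP projects to (311,270). The real tips therefore seem about 20 mm above the reported point. I test this by descending open, in small force-checked steps.

```bash
python3 -m creep '[{"x":0,"y":0,"z":0,"rx":0,"ry":0,"rz":0,"jaw":0.2},{"x":0,"y":0,"z":0,"rx":0,"ry":0,"rz":0,"jaw":0.2},{"x":0,"y":0,"z":0.06,"rx":0,"ry":0,"rz":0,"jaw":0.2},{"x":0,"y":0,"z":0.11,"rx":0,"ry":0,"rz":0,"jaw":0.2},{"x":0,"y":0,"z":0.115,"rx":0,"ry":0,"rz":0,"jaw":0.2},{"x":0,"y":0,"z":0.12,"rx":0,"ry":0,"rz":0,"jaw":0.2},{"x":0,"y":0,"z":0.12,"rx":0,"ry":0,"rz":0,"jaw":0.2}]' && python3 -m creep '[{"x":0,"y":0,"z":0.006,"rx":0,"ry":0,"rz":0,"jaw":0.2},{"x":0,"y":0,"z":0.012,"rx":0,"ry":0,"rz":0,"jaw":0.2},{"x":0,"y":0,"z":0.015,"rx":0,"ry":0,"rz":0,"jaw":0.2}]' && python3 -m creep '[{"x":0,"y":0,"z":0.006,"rx":0,"ry":0,"rz":0,"jaw":0.2},{"x":0,"y":0,"z":0.01,"rx":0,"ry":0,"rz":0,"jaw":0.2}]'
```

```text
clock: 8.85
eef_pos: [0.3984, 0.278, -0.0051]
tcp_rot: [-0.0, 0.757, 0.653, -0.0]
wrist_force: [-0.0, -0.2, -0.0]
opening: 0.399
clock: 9.15
eef_pos: [0.3986, 0.278, -0.011]
tcp_rot: [-0.0, 0.757, 0.653, 0.0]
wrist_force: [0.8, 0.1, -0.1]
opening: 0.398
clock: 9.35
eef_pos: [0.3987, 0.278, -0.0151]
tcp_rot: [-0.0, 0.757, 0.653, 0.0]
wrist_force: [0.4, -0.7, -0.6]
opening: 0.399
```

```bash
python3 -m creep '[{"x":0,"y":0,"z":0.006,"rx":0,"ry":0,"rz":0,"jaw":0.2},{"x":0,"y":0,"z":0.006,"rx":0,"ry":0,"rz":0,"jaw":0.2}]' && python3 -m creep '[{"x":0,"y":0,"z":0.006,"rx":0,"ry":0,"rz":0,"jaw":0.2},{"x":0,"y":0,"z":0.006,"rx":0,"ry":0,"rz":0,"jaw":0.2}]' && python3 -m creep '[{"x":0,"y":0,"z":0.005,"rx":0,"ry":0,"rz":0,"jaw":0.2},{"x":0,"y":0,"z":0.005,"rx":0,"ry":0,"rz":0,"jaw":0.2}]'
```

```text
clock: 9.55
eef_pos: [0.3985, 0.2778, -0.0179]
tcp_rot: [-0.0, 0.757, 0.653, -0.0]
wrist_force: [0.4, 1.1, -0.9]
opening: 0.401
clock: 9.75
eef_pos: [0.3983, 0.2777, -0.0205]
tcp_rot: [-0.0, 0.757, 0.653, -0.0]
wrist_force: [-0.2, -0.9, -0.3]
opening: 0.403
clock: 9.95
eef_pos: [0.3982, 0.2776, -0.0228]
tcp_rot: [-0.0, 0.757, 0.653, -0.001]
wrist_force: [-0.3, 0.2, 0.4]
opening: 0.398
```

```bash
python3 -m creep '[{"x":0,"y":0,"z":0.005,"rx":0,"ry":0,"rz":0,"jaw":0.2},{"x":0,"y":0,"z":0.005,"rx":0,"ry":0,"rz":0,"jaw":0.2}]' && python3 -m creep '[{"x":0,"y":0,"z":0,"rx":0,"ry":0,"rz":0,"jaw":1},{"x":0,"y":0,"z":0,"rx":0,"ry":0,"rz":0,"jaw":1},{"x":0,"y":0,"z":0,"rx":0,"ry":0,"rz":0,"jaw":1},{"x":0,"y":0,"z":0,"rx":0,"ry":0,"rz":0,"jaw":1},{"x":0,"y":0,"z":0,"rx":0,"ry":0,"rz":0,"jaw":1}]' 40
```

```text
clock: 10.15
eef_pos: [0.3981, 0.2775, -0.025]
tcp_rot: [-0.0, 0.757, 0.653, -0.001]
wrist_force: [-0.1, 0.5, -0.2]
opening: 0.399
clock: 10.65
eef_pos: [0.3981, 0.2775, -0.0249]
tcp_rot: [-0.0, 0.757, 0.653, -0.001]
wrist_force: [0.2, -0.2, -0.1]
opening: 0.13
```

```bash
python3 -m creep '[{"x":0,"y":0,"z":-0.02,"rx":0,"ry":0,"rz":0,"jaw":1},{"x":0,"y":0,"z":-0.06,"rx":0,"ry":0,"rz":0,"jaw":1},{"x":0,"y":0,"z":-0.12,"rx":0,"ry":0,"rz":0,"jaw":1},{"x":0,"y":0,"z":-0.2,"rx":0,"ry":0,"rz":0,"jaw":1},{"x":0,"y":0,"z":-0.3,"rx":0,"ry":0,"rz":0,"jaw":1},{"x":0,"y":0,"z":-0.3,"rx":0,"ry":0,"rz":0,"jaw":1}]'
python3 - <<'E'
from h import *
b=cam('side');a=cam('top')
o=monitor.get_obs()['eef_pos']
ps=proj(b,[o,o+[0,0,.025]])
im=b['color'][170:330,220:400,::-1].copy()
im=cv2.resize(im,None,fx=3.5,fy=3.5,interpolation=cv2.INTER_CUBIC)
for p in ps: cv2.circle(im,tuple(((p-[220,170])*3.5).astype(int).tolist()),3,(0,0,255),-1)
cv2.imwrite('pics/s2.png',im)
E
```

```text
clock: 11.25
eef_pos: [0.4006, 0.2796, 0.0995]
tcp_rot: [0.0, 0.757, 0.653, 0.003]
wrist_force: [1.1, 1.5, -0.6]
opening: 0.13
```

View pics/s2.png

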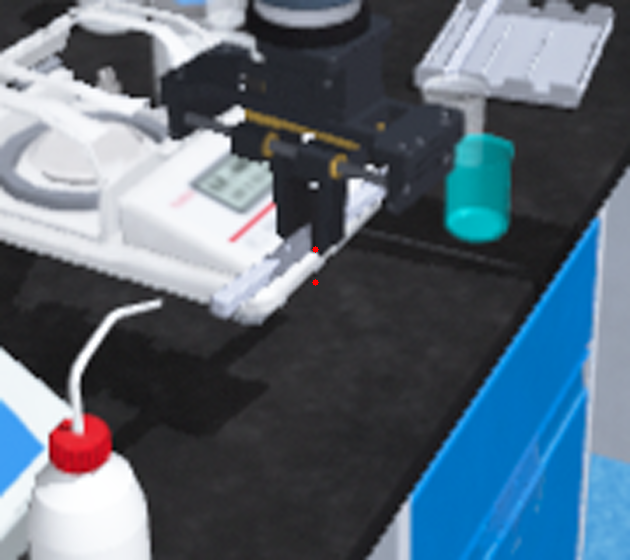

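Bar held level at crop (215..380, 190..300); bar centre is about 31 mm above the reported TCP. I carry it to the tray.

```bash
python3 -c "
from h import *
go((.44,-.1,.16),down((.9916,.1293)))"; python3 -m creep '[{"x":0,"y":0,"z":-0.1,"rx":0,"ry":0,"rz":0,"jaw":1},{"x":-0.1,"y":0.03,"z":-0.2,"rx":0,"ry":0,"rz":-0.05,"jaw":1},{"x":-0.2,"y":0.06,"z":-0.2,"rx":0,"ry":0,"rz":-0.1,"jaw":1},{"x":-0.3,"y":0.08,"z":-0.2,"rx":0,"ry":0,"rz":-0.2,"jaw":1},{"x":-0.4,"y":0.1,"z":-0.2,"rx":0,"ry":0,"rz":-0.25,"jaw":1},{"x":-0.5,"y":0.13,"z":-0.2,"rx":0,"ry":0,"rz":-0.3,"jaw":1},{"x":-0.6,"y":0.16,"z":-0.2,"rx":0,"ry":0,"rz":-0.35,"jaw":1},{"x":-0.7,"y":0.18,"z":-0.2,"rx":0,"ry":0,"rz":-0.4,"jaw":1},{"x":-0.8,"y":0.21,"z":-0.2,"rx":0,"ry":0,"rz":-0.5,"jaw":1},{"x":-0.92,"y":0.24,"z":-0.2,"rx":0,"ry":0,"rz":-0.55,"jaw":1},{"x":-0.92,"y":0.24,"z":-0.2,"rx":0,"ry":0,"rz":-0.554,"jaw":1},{"x":-0.92,"y":0.24,"z":-0.2,"rx":0,"ry":0,"rz":-0.554,"jaw":1}]'; python3 -c "
from h import *
go((.4606,-.283,.05),down((.9916,.1293)))"
```

```text
shift [-0.918  0.241 -0.161] turn [ 0.    -0.    -0.556]
clock: 12.55
eef_pos: [0.4382, -0.1015, 0.1745]
tcp_rot: [-0.001, 0.661, 0.75, -0.0]
wrist_force: [0.5, 1.1, -1.6]
opening: 0.129
shift [-0.458 -0.001  0.31 ] turn [-0.005 -0.003 -0.008]
```

```bash
python3 -m creep '[{"x":-0.11,"y":0,"z":0,"rx":0,"ry":0,"rz":0,"jaw":1},{"x":-0.22,"y":0,"z":0.05,"rx":0,"ry":0,"rz":0,"jaw":1},{"x":-0.33,"y":0,"z":0.12,"rx":0,"ry":0,"rz":0,"jaw":1},{"x":-0.458,"y":0,"z":0.2,"rx":0,"ry":0,"rz":-0.008,"jaw":1},{"x":-0.458,"y":-0.001,"z":0.31,"rx":-0.005,"ry":0,"rz":-0.008,"jaw":1},{"x":-0.458,"y":-0.001,"z":0.31,"rx":-0.005,"ry":0,"rz":-0.008,"jaw":1},{"x":-0.458,"y":-0.001,"z":0.31,"rx":-0.005,"ry":0,"rz":-0.008,"jaw":1}]'
python3 - <<'E'
from h import *
a=cam('top');b=cam('side')
A=cv2.resize(a['color'][190:300,370:500,::-1],None,fx=3,fy=3,interpolation=cv2.INTER_CUBIC)
B=cv2.resize(b['color'][145:255,300:430,::-1],None,fx=3,fy=3,interpolation=cv2.INTER_CUBIC)
cv2.imwrite('pics/m3.png',np.hstack([A,B]))
np.savez('c3.npz',a=a['color'],b=b['color'])
E
```

```text
clock: 13.25
eef_pos: [0.4602, -0.2802, 0.0495]
tcp_rot: [-0.002, 0.659, 0.752, 0.001]
wrist_force: [0.7, -0.1, -0.0]
opening: 0.133
```

View pics/m3.png

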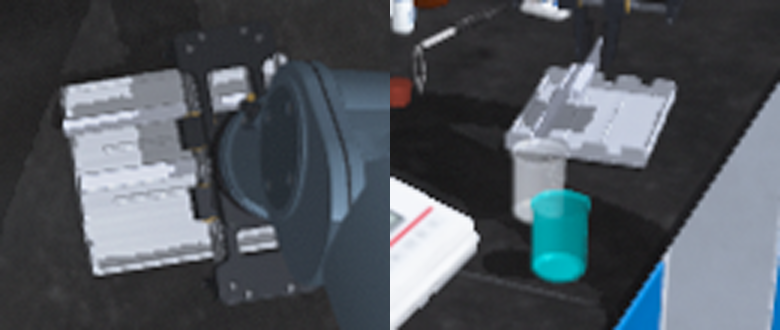

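```bash
python3 - <<'E'
from h import *
a=cam('top')
f=lambda u,v:(370+u/3,190+v/3)
t=np.array([.4606,-.283]);y=np.array([-.1293,.9916]);x=np.array([.9916,.1293])
for p in [(80,184),(192,168),(80,178),(80,191)]:
    d=onz(a,f(*p),.0865)[:2]-t;print(p,(d@x).round(4),(d@y).round(4))
# expected outline of bar if centred over notch
for yy in(.098,.02):
  for xx in(-.006,.006):
    q=t+xx*x+yy*y; print((proj(a,[*q,.0865])[0]-[370,190])*3)
im=np.load('c3.npz')['a'][190:300,370:500].min(2)
for c in (28,32,36,40,44,48,52,56): print(c, im[50:72,c])
E
```

```text
(80, 184) -0.0012 0.1008
(192, 168) -0.0021 0.0157
(80, 178) 0.0032 0.1001
(80, 191) -0.0064 0.1017
[ 84.78795951 189.78408306]
[ 82.10445624 173.90451762]
[187.21932953 174.01186787]
[184.4227431  158.16667224]
28 [189 194 198 195 190 192 197 178 203 220 219 221 223 182 171 196 200 195
 188 186 184 180]
32 [192 195 194 191 190 194 199 167 188 216 216 216 211 197 194 195 193 192
 192 197 200 199]
36 [205 192 191 188 191 196 162 185 217 216 216 225 210 187 194 194 193 192
 193 198 198 199]
40 [184 194 189 190 195 195 204 213 215 215 217 195 184 194 196 161 196 205
 195 199 197 200]
44 [194 189 190 193 198 163 185 216 216 216 219 207 192 193 162 167 181 188
 199 198 196 200]
48 [128 124 127 131 111 188 220 214 214 218 203 188 192 194 162 179 199 198
 197 195 199 202]
52 [128 128 132 131 170 207 216 215 217 207 194 193 192 162 194 183 179 196
 195 196 199 200]
56 [129 131 134 122 130 193 220 189 164 186 194 192 177 167 174 189 197 196
 194 196 199 196]
```

```bash
python3 -c "
from h import *
go((.4608,-.2828,.015),down((.9916,.1293)))"; python3 -m creep '[{"x":-0.0065,"y":0,"z":0.03,"rx":0,"ry":0,"rz":0,"jaw":1},{"x":-0.0065,"y":0,"z":0.06,"rx":0,"ry":0,"rz":0,"jaw":1},{"x":-0.0065,"y":0,"z":0.085,"rx":0,"ry":0,"rz":0,"jaw":1},{"x":-0.0065,"y":0,"z":0.085,"rx":0,"ry":0,"rz":0,"jaw":1}]';  python3 -c "
from h import *
go((.4608,-.2828,-.008),down((.9916,.1293)))"
```

```text
shift [-0.002 -0.005  0.093] turn [ 0.006 -0.     0.005]
clock: 13.8
eef_pos: [0.4615, -0.2836, 0.0167]
tcp_rot: [-0.001, 0.659, 0.752, 0.001]
wrist_force: [-1.0, 0.2, -1.4]
opening: 0.126
shift [ 0.002 -0.002  0.062] turn [ 0.001 -0.004  0.006]
```

```bash
python3 -m creep '[{"x":0.002,"y":-0.002,"z":0.02,"rx":0,"ry":0,"rz":0.005,"jaw":1},{"x":0.002,"y":-0.002,"z":0.035,"rx":0,"ry":0,"rz":0.005,"jaw":1},{"x":0.002,"y":-0.002,"z":0.048,"rx":0,"ry":0,"rz":0.005,"jaw":1},{"x":0.002,"y":-0.002,"z":0.054,"rx":0,"ry":0,"rz":0.005,"jaw":1},{"x":0.002,"y":-0.002,"z":0.058,"rx":0,"ry":0,"rz":0.005,"jaw":1},{"x":0.002,"y":-0.002,"z":0.06,"rx":0,"ry":0,"rz":0.005,"jaw":1}]'
```

```text
clock: 14.4
eef_pos: [0.4608, -0.2829, -0.0073]
tcp_rot: [-0.0, 0.66, 0.752, 0.001]
wrist_force: [0.2, 1.1, -1.7]
opening: 0.128
```

```bash
python3 -m creep '[{"x":0,"y":0,"z":0.004,"rx":0,"ry":0,"rz":0,"jaw":1},{"x":0,"y":0,"z":0.005,"rx":0,"ry":0,"rz":0,"jaw":1},{"x":0,"y":0,"z":0.005,"rx":0,"ry":0,"rz":0,"jaw":0.6},{"x":0,"y":0,"z":0.005,"rx":0,"ry":0,"rz":0,"jaw":0.5},{"x":0,"y":0,"z":0.005,"rx":0,"ry":0,"rz":0,"jaw":0.5},{"x":0,"y":0,"z":-0.05,"rx":0,"ry":0,"rz":0,"jaw":0.5},{"x":0,"y":0,"z":-0.15,"rx":0,"ry":0,"rz":0,"jaw":0.5},{"x":0,"y":0,"z":-0.25,"rx":0,"ry":0,"rz":0,"jaw":0},{"x":0,"y":0,"z":-0.37,"rx":0,"ry":0,"rz":0,"jaw":-0.5},{"x":0,"y":0,"z":-0.5,"rx":0,"ry":0,"rz":0,"jaw":-1},{"x":0,"y":0,"z":-0.5,"rx":0,"ry":0,"rz":0,"jaw":-1},{"x":0,"y":0,"z":-0.5,"rx":0,"ry":0,"rz":0,"jaw":-1}]'
python3 - <<'E'
from h import *
print(monitor.get_obs()['joints'].round(2), rot(monitor.get_obs()['tcp_rot']).as_matrix().round(2))
E
```

```text
clock: 15.6
eef_pos: [0.4612, -0.2838, 0.1938]
tcp_rot: [0.001, 0.66, 0.751, 0.001]
wrist_force: [-0.2, 0.7, -0.3]
opening: 0.683
[ 0.96  0.45 -0.63  1.82  0.31  0.97  0.33] [[-0.13  0.99  0.  ]
 [ 0.99  0.13 -0.  ]
 [-0.    0.   -1.  ]]
```

Bar released. Next I test, in the air, whether the arm reaches 45° tilts both ways along the bars, which the two-grasp inversion needs.

```bash
J='from h import *
o=monitor.get_obs();m=rot(o["tcp_rot"]).as_matrix();print(o["joints"].round(2),m[:,2].round(2),m[:,1].round(2))'
python3 -m creep '[{"x":0,"y":0,"z":0,"rx":0,"ry":1,"rz":0,"jaw":-1},{"x":0,"y":0,"z":0,"rx":0,"ry":1,"rz":0,"jaw":-1},{"x":0,"y":0,"z":0,"rx":0,"ry":1,"rz":0,"jaw":-1},{"x":0,"y":0,"z":0,"rx":0,"ry":1,"rz":0,"jaw":-1},{"x":0,"y":0,"z":0,"rx":0,"ry":1,"rz":0,"jaw":-1}]'; python3 -c "$J"
python3 -m creep '[{"x":0,"y":0,"z":0,"rx":0,"ry":0.57,"rz":0,"jaw":-1},{"x":0,"y":0,"z":0,"rx":0,"ry":0.57,"rz":0,"jaw":-1},{"x":0,"y":0,"z":0,"rx":0,"ry":0.57,"rz":0,"jaw":-1}]'; python3 -c "$J"
```

```text
clock: 16.1
eef_pos: [0.4594, -0.2851, 0.19]
tcp_rot: [-0.188, 0.64, 0.726, 0.164]
wrist_force: [0.6, -0.2, 0.1]
opening: 0.998
[ 1.13  0.73 -0.68  1.52  0.04  1.33  0.62] [-0.06  0.48 -0.88] [ 0.99  0.13 -0.  ]
clock: 16.4
eef_pos: [0.4571, -0.2858, 0.1845]
tcp_rot: [-0.293, 0.612, 0.69, 0.254]
wrist_force: [-0.7, -1.4, -1.6]
opening: 1.004
[ 1.16  0.92 -0.69  1.36 -0.06  1.55  0.68] [-0.09  0.71 -0.7 ] [ 0.99  0.12 -0.01]
```

```bash
python3 - <<'E'
from h import *
b=cam('side'); o=monitor.get_obs();m=rot(o['tcp_rot']).as_matrix()
im=cv2.resize(b['color'][100:230,300:470,::-1],None,fx=4,fy=4,interpolation=cv2.INTER_CUBIC)
for s in (0,.019,.027,.046):
    p=proj(b,o['eef_pos']-s*m[:,2])[0]; cv2.circle(im,tuple(((p-[300,100])*4).astype(int).tolist()),3,(0,0,255),-1)
cv2.imwrite('pics/s4.png',im)
E
```

```text
(no output)
```

View pics/s4.png

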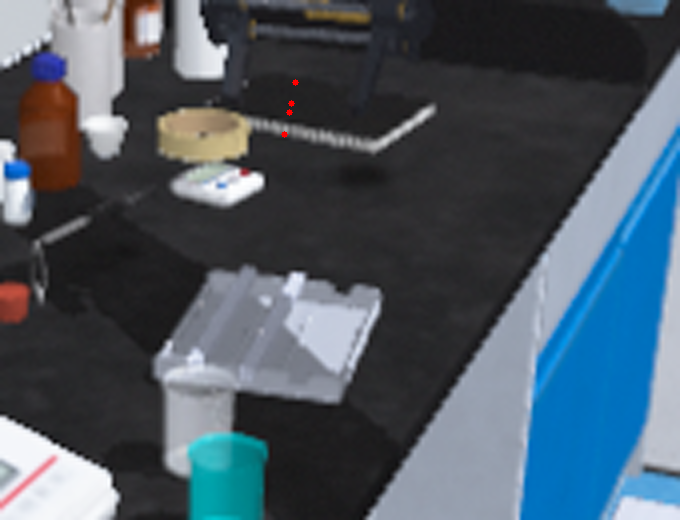

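Side view: the fingertip midpoint is at crop (300,103), matching the point 27 mm behind the reported TCP along tool z. So I take tips = TCP−27 mm·z and grasp point = TCP−46 mm·z. Both bars lie in the tray's notches. Now the opposite tilt.

```bash
J='from h import *
o=monitor.get_obs();m=rot(o["tcp_rot"]).as_matrix();print(o["joints"].round(2),m[:,2].round(2),m[:,1].round(2))'
python3 -m creep '[{"x":0,"y":0,"z":0,"rx":0,"ry":-1,"rz":0,"jaw":-1},{"x":0,"y":0,"z":0,"rx":0,"ry":-1,"rz":0,"jaw":-1},{"x":0,"y":0,"z":0,"rx":0,"ry":-1,"rz":0,"jaw":-1},{"x":0,"y":0,"z":0,"rx":0,"ry":-1,"rz":0,"jaw":-1}]'
python3 -m creep '[{"x":0,"y":0,"z":0,"rx":0,"ry":-1,"rz":0,"jaw":-1},{"x":0,"y":0,"z":0,"rx":0,"ry":-1,"rz":0,"jaw":-1},{"x":0,"y":0,"z":0,"rx":0,"ry":-1,"rz":0,"jaw":-1},{"x":0,"y":0,"z":0,"rx":0,"ry":-1,"rz":0,"jaw":-1}]'
python3 -m creep '[{"x":0,"y":0,"z":0,"rx":0,"ry":-1,"rz":0,"jaw":-1},{"x":0,"y":0,"z":0,"rx":0,"ry":-1,"rz":0,"jaw":-1},{"x":0,"y":0,"z":0,"rx":0,"ry":-1,"rz":0,"jaw":-1},{"x":0,"y":0,"z":0,"rx":0,"ry":-1,"rz":0,"jaw":-1}]'; python3 -c "$J"
python3 -m creep '[{"x":0,"y":0,"z":0,"rx":0,"ry":-0.3,"rz":0,"jaw":-1},{"x":0,"y":0,"z":0,"rx":0,"ry":-0.3,"rz":0,"jaw":-1}]'; python3 -c "$J"
```

```text
clock: 16.85
eef_pos: [0.4604, -0.2799, 0.1909]
tcp_rot: [-0.105, 0.652, 0.746, 0.092]
wrist_force: [-0.6, -0.2, 0.7]
opening: 0.999
clock: 17.25
eef_pos: [0.4618, -0.2748, 0.1938]
tcp_rot: [0.088, 0.65, 0.751, -0.072]
wrist_force: [-0.5, 0.4, 0.3]
opening: 0.995
clock: 17.65
eef_pos: [0.4634, -0.2712, 0.1964]
tcp_rot: [0.276, 0.609, 0.708, -0.229]
wrist_force: [-0.5, 0.5, -0.3]
opening: 1.0
[ 0.32  0.36 -0.4   2.17  1.18  0.97 -0.78] [ 0.11 -0.66 -0.74] [0.99 0.15 0.01]
clock: 17.85
eef_pos: [0.4646, -0.2647, 0.1956]
tcp_rot: [0.33, 0.585, 0.689, -0.271]
wrist_force: [-0.3, -0.8, -0.3]
opening: 0.995
[ 0.21  0.43 -0.38  2.22  1.31  1.1  -0.99] [ 0.14 -0.76 -0.63] [0.99 0.17 0.01]
```

```bash
cat >> h.py <<'E'
TY=np.array([-.1293,.9916,0]);TX=np.array([.9916,.1293,0]);UP=np.array([0,0,1.])
def tilt(deg):  # heading +tray y for deg>0, from straight down
    t=np.radians(deg);z=np.sin(t)*TY-np.cos(t)*UP;return np.c_[np.cross(TX,z),TX,z]
def g(axis,deg,off=.042,back=0):  # pose with pads' point 'axis' off from reported TCP
    m=tilt(deg); go(np.array(axis)+(off-back)*m[:,2],m)
def st(): 
    o=monitor.get_obs();m=rot(o['tcp_rot']).as_matrix();print(o['joints'].round(2),'z',m[:,2].round(3),'y',m[:,1].round(3),'pads',(o['eef_pos']-.042*m[:,2]).round(4))
E
python3 -m creep '[{"x":0,"y":0,"z":0,"rx":0,"ry":1,"rz":0,"jaw":-1},{"x":0,"y":0,"z":0,"rx":0,"ry":1,"rz":0,"jaw":-1},{"x":0,"y":0,"z":0,"rx":0,"ry":1,"rz":0,"jaw":-1},{"x":0,"y":0,"z":0,"rx":0,"ry":1,"rz":0,"jaw":-1}]'
python3 -m creep '[{"x":0,"y":0,"z":0,"rx":0,"ry":1,"rz":0,"jaw":-1},{"x":0,"y":0,"z":0,"rx":0,"ry":1,"rz":0,"jaw":-1},{"x":0,"y":0,"z":0,"rx":0,"ry":1,"rz":0,"jaw":-1},{"x":0,"y":0,"z":0,"rx":0,"ry":1,"rz":0,"jaw":-1}]'
python3 -c "
from h import *
g((.44,-.0707,.036),45,back=.14);st()"
```

```text
clock: 18.25
eef_pos: [0.4664, -0.2649, 0.1992]
tcp_rot: [0.152, 0.633, 0.75, -0.114]
wrist_force: [0.9, 0.2, -0.3]
opening: 1.004
clock: 18.65
eef_pos: [0.4677, -0.2684, 0.2024]
tcp_rot: [-0.035, 0.642, 0.764, 0.05]
wrist_force: [-0.4, 0.0, 0.2]
opening: 1.0
shift [0.295 0.001 0.28 ] turn [0.021 1.333 0.104]
[ 0.95  0.46 -0.58  1.77  0.15  1.03  0.51] z [ 0.011  0.121 -0.993] y [0.985 0.17  0.031] pads [ 0.4672 -0.2735  0.2441]
```

```bash
python3 -m creep '[{"x":0.1,"y":0,"z":0,"rx":0.021,"ry":0.9,"rz":0.1,"jaw":-1},{"x":0.2,"y":0,"z":0.05,"rx":0.021,"ry":0.9,"rz":0.1,"jaw":-1},{"x":0.29,"y":0,"z":0.1,"rx":0.021,"ry":0.9,"rz":0.1,"jaw":-1},{"x":0.29,"y":0,"z":0.15,"rx":0.021,"ry":0.9,"rz":0.1,"jaw":-1},{"x":0.29,"y":0,"z":0.15,"rx":0.021,"ry":0.9,"rz":0.1,"jaw":-1}]'
python3 -c "
from h import *
g((.44,-.0707,.036),45,back=.12);st()"
```

```text
clock: 19.15
eef_pos: [0.4477, -0.1478, 0.156]
tcp_rot: [-0.208, 0.633, 0.721, 0.188]
wrist_force: [-0.5, 0.8, 1.5]
opening: 0.996
shift [-0.04   0.004  0.167] turn [0.015 0.435 0.006]
[ 1.03  0.66 -0.66  1.79 -0.11  1.12  0.61] z [-0.062  0.534 -0.843] y [0.992 0.127 0.008] pads [ 0.4503 -0.1703  0.1914]
```

```bash
python3 -m creep '[{"x":-0.04,"y":0.004,"z":0.05,"rx":0.015,"ry":0.435,"rz":0.006,"jaw":-1},{"x":-0.04,"y":0.004,"z":0.167,"rx":0.015,"ry":0.435,"rz":0.006,"jaw":-1},{"x":-0.04,"y":0.004,"z":0.167,"rx":0.015,"ry":0.435,"rz":0.006,"jaw":-1},{"x":-0.04,"y":0.004,"z":0.167,"rx":0.015,"ry":0.435,"rz":0.006,"jaw":-1}]'
python3 - <<'E'
from h import *
g((.44,-.0707,.036),45);st()
b=cam('side');a=cam('top')
A=cv2.resize(a['color'][190:300,300:430,::-1],None,fx=3,fy=3,interpolation=cv2.INTER_CUBIC)
B=cv2.resize(b['color'][145:255,300:430,::-1],None,fx=3,fy=3,interpolation=cv2.INTER_CUBIC)
for p,c in [((.44,-.0707,0),(0,0,255)),((.44,-.0707,.07),(0,255,0))]:
    q=proj(a,p)[0];cv2.circle(A,tuple(((q-[300,190])*3).astype(int).tolist()),3,c,-1)
    q=proj(b,p)[0];cv2.circle(B,tuple(((q-[300,145])*3).astype(int).tolist()),3,c,-1)
cv2.imwrite('pics/m5.png',np.hstack([A,B]))
E
```

```text
clock: 19.55
eef_pos: [0.4479, -0.1255, 0.0931]
tcp_rot: [-0.286, 0.609, 0.695, 0.253]
wrist_force: [1.0, -0.4, 1.9]
opening: 1.001
shift [-0.002 -0.002  0.304] turn [0.003 0.004 0.005]
[ 1.05  0.88 -0.66  1.73 -0.15  1.14  0.69] z [-0.09   0.7   -0.709] y [0.991 0.13  0.003] pads [ 0.4517 -0.1549  0.1229]
```

View pics/m5.png

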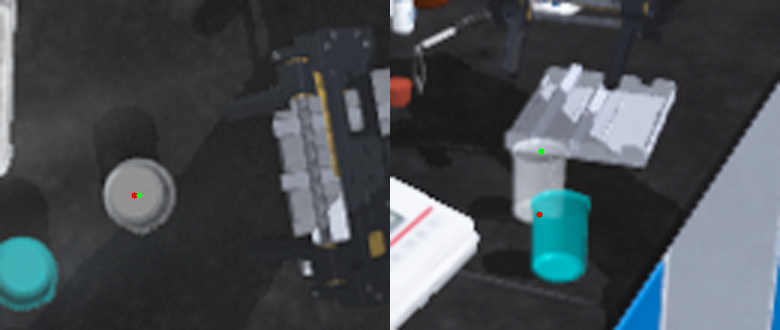

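Beaker confirmed: the projected base and rim marks fall on it in both views (top crop (137,195), side crop (541,180)), and the fingers straddle it with the turquoise one clear.

```bash
python3 -m creep '[{"x":-0.002,"y":-0.002,"z":0.1,"rx":0.003,"ry":0.004,"rz":0.005,"jaw":-1},{"x":-0.002,"y":-0.002,"z":0.2,"rx":0.003,"ry":0.004,"rz":0.005,"jaw":-1},{"x":-0.002,"y":-0.002,"z":0.26,"rx":0.003,"ry":0.004,"rz":0.005,"jaw":-1},{"x":-0.002,"y":-0.002,"z":0.304,"rx":0.003,"ry":0.004,"rz":0.005,"jaw":-1},{"x":-0.002,"y":-0.002,"z":0.304,"rx":0.003,"ry":0.004,"rz":0.005,"jaw":-1}]' && python3 -m creep '[{"x":0,"y":0,"z":0,"rx":0,"ry":0,"rz":0,"jaw":-0.4},{"x":0,"y":0,"z":0,"rx":0,"ry":0,"rz":0,"jaw":-0.1},{"x":0,"y":0,"z":0,"rx":0,"ry":0,"rz":0,"jaw":0.1},{"x":0,"y":0,"z":0,"rx":0,"ry":0,"rz":0,"jaw":0.3},{"x":0,"y":0,"z":0,"rx":0,"ry":0,"rz":0,"jaw":1},{"x":0,"y":0,"z":0,"rx":0,"ry":0,"rz":0,"jaw":1},{"x":0,"y":0,"z":0,"rx":0,"ry":0,"rz":0,"jaw":1}]' 15; python3 -c "
from h import *
st()"
```

```text
clock: 20.15
eef_pos: [0.4383, -0.0413, 0.009]
tcp_rot: [-0.285, 0.608, 0.697, 0.252]
wrist_force: [0.2, -0.4, -0.0]
opening: 0.998
clock: 20.85
eef_pos: [0.4385, -0.0414, 0.0093]
tcp_rot: [-0.285, 0.608, 0.697, 0.252]
wrist_force: [-1.0, -2.6, 5.0]
opening: 0.603
[ 0.96  0.99 -0.65  1.86 -0.14  0.87  0.68] z [-0.09   0.698 -0.711] y [0.991 0.132 0.005] pads [ 0.4423 -0.0707  0.0392]
```

```bash
python3 -m creep '[{"x":0,"y":0,"z":0,"rx":0,"ry":0,"rz":0,"jaw":1},{"x":0,"y":0,"z":0,"rx":0,"ry":0,"rz":0,"jaw":1}]' 15; python3 - <<'E'
from h import *
b=cam('side');a=cam('top')
A=cv2.resize(a['color'][215:295,310:400,::-1],None,fx=4,fy=4,interpolation=cv2.INTER_CUBIC)
B=cv2.resize(b['color'][160:240,310:400,::-1],None,fx=4,fy=4,interpolation=cv2.INTER_CUBIC)
cv2.imwrite('pics/m6.png',np.hstack([A,B]))
E
```

```text
clock: 21.05
eef_pos: [0.4385, -0.0414, 0.0093]
tcp_rot: [-0.285, 0.608, 0.697, 0.252]
wrist_force: [-0.1, -0.3, 3.9]
opening: 0.601
```

View pics/m6.png

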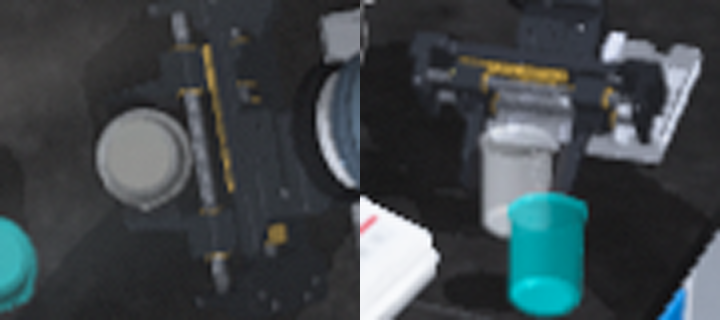

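```bash
python3 -m creep '[{"x":0.009,"y":0,"z":-0.009,"rx":0,"ry":0,"rz":0,"jaw":1},{"x":0.018,"y":0,"z":-0.018,"rx":0,"ry":0,"rz":0,"jaw":1},{"x":0.027,"y":0,"z":-0.027,"rx":0,"ry":0,"rz":0,"jaw":1},{"x":0.036,"y":0,"z":-0.036,"rx":0,"ry":0,"rz":0,"jaw":1},{"x":0.036,"y":0,"z":-0.036,"rx":0,"ry":0,"rz":0,"jaw":1}]' 15; python3 - <<'E'
from h import *
st()
a=cam('top');b=cam('side')
A=cv2.resize(a['color'][215:295,310:400,::-1],None,fx=4,fy=4,interpolation=cv2.INTER_CUBIC)
B=cv2.resize(b['color'][150:230,310:400,::-1],None,fx=4,fy=4,interpolation=cv2.INTER_CUBIC)
cv2.imwrite('pics/m7.png',np.hstack([A,B]))
E
```

```text
clock: 21.65
eef_pos: [0.4388, -0.0414, 0.0303]
tcp_rot: [-0.284, 0.608, 0.697, 0.252]
wrist_force: [-0.0, -1.3, -0.6]
opening: 0.597
[ 0.97  0.95 -0.67  1.87 -0.15  0.9   0.67] z [-0.089  0.697 -0.711] y [0.991 0.133 0.006] pads [ 0.4425 -0.0707  0.0602]
```

View pics/m7.png

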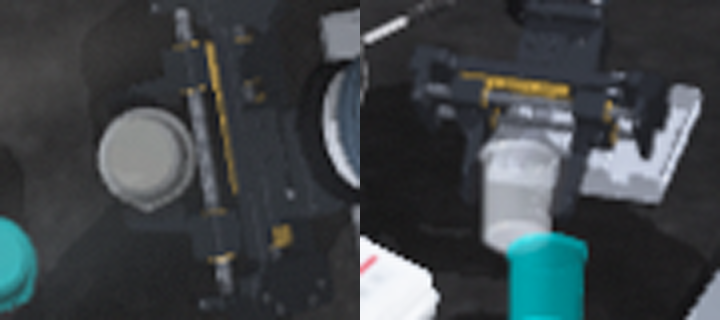

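Beaker is held clear of the worktop in both views, upright or nearly so (side crop (515,195)). I raise it and carry it over the tray.

```bash
python3 -m creep '[{"x":0.05,"y":0,"z":-0.05,"rx":0,"ry":0,"rz":0,"jaw":1},{"x":0.11,"y":0,"z":-0.11,"rx":0,"ry":0,"rz":0,"jaw":1},{"x":0.18,"y":0,"z":-0.18,"rx":0,"ry":0,"rz":0,"jaw":1},{"x":0.25,"y":0,"z":-0.25,"rx":0,"ry":0,"rz":0,"jaw":1},{"x":0.18,"y":0.01,"z":-0.32,"rx":0,"ry":0,"rz":0,"jaw":1},{"x":0.1,"y":0.015,"z":-0.4,"rx":0,"ry":0,"rz":0,"jaw":1},{"x":0.02,"y":0.02,"z":-0.48,"rx":0,"ry":0,"rz":0,"jaw":1},{"x":-0.06,"y":0.03,"z":-0.56,"rx":0,"ry":0,"rz":0,"jaw":1},{"x":-0.125,"y":0.03,"z":-0.625,"rx":0,"ry":0,"rz":0,"jaw":1},{"x":-0.125,"y":0.03,"z":-0.625,"rx":0,"ry":0,"rz":0,"jaw":1}]' 15; python3 -c "
from h import *
st();g((.4814,-.2803,.2),0)"
```

```text
clock: 22.75
eef_pos: [0.4777, -0.255, 0.1707]
tcp_rot: [-0.283, 0.611, 0.695, 0.252]
wrist_force: [0.7, -0.3, 0.0]
opening: 0.598
[ 1.09  0.89 -0.64  1.41 -0.11  1.47  0.7 ] z [-0.085  0.695 -0.713] y [0.992 0.126 0.004] pads [ 0.4812 -0.2842  0.2007]
shift [-0.068  0.001 -0.022] turn [ 0.011 -1.553 -0.004]
```

```bash
python3 -m creep '[{"x":-0.01,"y":0,"z":0,"rx":0,"ry":-0.25,"rz":0,"jaw":1},{"x":-0.02,"y":0,"z":-0.005,"rx":0,"ry":-0.5,"rz":0,"jaw":1},{"x":-0.035,"y":0,"z":-0.01,"rx":0.005,"ry":-0.75,"rz":0,"jaw":1},{"x":-0.045,"y":0,"z":-0.012,"rx":0.005,"ry":-1,"rz":0,"jaw":1},{"x":-0.045,"y":0,"z":-0.012,"rx":0.005,"ry":-1,"rz":0,"jaw":1}]' 15
python3 -m creep '[{"x":-0.01,"y":0,"z":0,"rx":0,"ry":-0.25,"rz":0,"jaw":1},{"x":-0.02,"y":0,"z":-0.005,"rx":0,"ry":-0.5,"rz":0,"jaw":1},{"x":-0.035,"y":0,"z":-0.01,"rx":0.005,"ry":-0.75,"rz":0,"jaw":1},{"x":-0.045,"y":0,"z":-0.012,"rx":0.005,"ry":-1,"rz":0,"jaw":1},{"x":-0.045,"y":0,"z":-0.012,"rx":0.005,"ry":-1,"rz":0,"jaw":1}]' 15
python3 -c "
from h import *
st();g((.4814,-.2803,.15),-45)"
```

```text
clock: 23.25
eef_pos: [0.4802, -0.2665, 0.1632]
tcp_rot: [-0.102, 0.652, 0.746, 0.091]
wrist_force: [0.1, 0.9, 0.3]
opening: 0.6
clock: 23.75
eef_pos: [0.4826, -0.2807, 0.1618]
tcp_rot: [0.083, 0.651, 0.751, -0.074]
wrist_force: [0.3, 0.6, -0.9]
opening: 0.594
[ 0.64  0.42 -0.4   1.93  0.52  0.8   0.06] z [ 0.028 -0.219 -0.975] y [ 0.99   0.141 -0.003] pads [ 0.4814 -0.2715  0.2028]
shift [-0.048 -0.003  0.117] turn [ 0.006 -1.125  0.023]
```

```bash
python3 -m creep '[{"x":-0.01,"y":0,"z":0.02,"rx":0,"ry":-0.25,"rz":0,"jaw":1},{"x":-0.02,"y":0,"z":0.04,"rx":0,"ry":-0.5,"rz":0.01,"jaw":1},{"x":-0.035,"y":-0.002,"z":0.07,"rx":0.005,"ry":-0.75,"rz":0.02,"jaw":1},{"x":-0.045,"y":-0.003,"z":0.09,"rx":0.005,"ry":-1,"rz":0.023,"jaw":1},{"x":-0.045,"y":-0.003,"z":0.1,"rx":0.005,"ry":-1,"rz":0.023,"jaw":1},{"x":-0.045,"y":-0.003,"z":0.1,"rx":0.005,"ry":-1,"rz":0.023,"jaw":1}]' 15
python3 -c "
from h import *
st();g((.4814,-.2803,.10),-45)"
```

```text
clock: 24.35
eef_pos: [0.4833, -0.3076, 0.1244]
tcp_rot: [0.263, 0.617, 0.703, -0.236]
wrist_force: [-0.4, -0.4, -0.4]
opening: 0.6
[ 0.17  0.53 -0.13  2.13  1.25  0.82 -0.86] z [ 0.079 -0.656 -0.751] y [ 0.992  0.127 -0.007] pads [ 0.48   -0.2801  0.1559]
shift [0.085 0.005 0.105] turn [-0.013 -0.128  0.007]
```

```bash
python3 -m creep '[{"x":0.04,"y":0.003,"z":0.05,"rx":-0.013,"ry":-0.06,"rz":0.007,"jaw":1},{"x":0.08,"y":0.005,"z":0.1,"rx":-0.013,"ry":-0.12,"rz":0.007,"jaw":1},{"x":0.085,"y":0.005,"z":0.105,"rx":-0.013,"ry":-0.128,"rz":0.007,"jaw":1},{"x":0.085,"y":0.005,"z":0.105,"rx":-0.013,"ry":-0.128,"rz":0.007,"jaw":1}]' 15
python3 -c "
from h import *
st();g((.4814,-.2803,.06),-45)"
```

```text
clock: 24.75
eef_pos: [0.4843, -0.3111, 0.0702]
tcp_rot: [0.286, 0.61, 0.694, -0.254]
wrist_force: [-0.9, -0.3, -0.0]
opening: 0.597
[ 0.11  0.67 -0.09  2.14  1.43  0.84 -1.11] z [ 0.087 -0.701 -0.707] y [ 0.992  0.126 -0.003] pads [ 0.4807 -0.2816  0.0999]
shift [0.073 0.003 0.068] turn [-0.009 -0.001 -0.001]
```

```bash
python3 -m creep '[{"x":0.025,"y":0.003,"z":0.025,"rx":-0.009,"ry":0,"rz":0,"jaw":1},{"x":0.05,"y":0.003,"z":0.05,"rx":-0.009,"ry":0,"rz":0,"jaw":1},{"x":0.065,"y":0.003,"z":0.063,"rx":-0.009,"ry":0,"rz":0,"jaw":1},{"x":0.073,"y":0.003,"z":0.068,"rx":-0.009,"ry":0,"rz":0,"jaw":1},{"x":0.073,"y":0.003,"z":0.068,"rx":-0.009,"ry":0,"rz":0,"jaw":1}]' 15 && python3 -m creep '[{"x":0.0035,"y":0,"z":0.0035,"rx":0,"ry":0,"rz":0,"jaw":1},{"x":0.007,"y":0,"z":0.007,"rx":0,"ry":0,"rz":0,"jaw":1}]' && python3 -m creep '[{"x":0.0035,"y":0,"z":0.0035,"rx":0,"ry":0,"rz":0,"jaw":1},{"x":0.004,"y":0,"z":0.004,"rx":0,"ry":0,"rz":0,"jaw":1}]'; python3 -c "
from h import *
st()"
```

```text
clock: 25.25
eef_pos: [0.4854, -0.3098, 0.0308]
tcp_rot: [0.287, 0.61, 0.694, -0.252]
wrist_force: [0.0, -0.2, -0.6]
opening: 0.6
clock: 25.45
eef_pos: [0.4858, -0.31, 0.0274]
tcp_rot: [0.288, 0.61, 0.694, -0.252]
wrist_force: [-0.3, 0.0, -0.7]
opening: 0.601
clock: 25.65
eef_pos: [0.4858, -0.31, 0.0251]
tcp_rot: [0.288, 0.61, 0.694, -0.252]
wrist_force: [0.5, 0.3, -0.5]
opening: 0.599
[ 0.1   0.77 -0.08  2.13  1.52  0.83 -1.24] z [ 0.092 -0.701 -0.707] y [0.992 0.128 0.002] pads [ 0.482  -0.2805  0.0548]
```

```bash
python3 -m creep '[{"x":0.003,"y":0,"z":0.003,"rx":0,"ry":0,"rz":0,"jaw":1},{"x":0.0035,"y":0,"z":0.0035,"rx":0,"ry":0,"rz":0,"jaw":1}]' && python3 -m creep '[{"x":0.003,"y":0,"z":0.003,"rx":0,"ry":0,"rz":0,"jaw":1},{"x":0.0035,"y":0,"z":0.0035,"rx":0,"ry":0,"rz":0,"jaw":1}]'&& python3 -m creep '[{"x":0.003,"y":0,"z":0.003,"rx":0,"ry":0,"rz":0,"jaw":1},{"x":0.0035,"y":0,"z":0.0035,"rx":0,"ry":0,"rz":0,"jaw":1}]'; python3 -c "
from h import *
st()"
```

```text
clock: 25.85
eef_pos: [0.4858, -0.3099, 0.023]
tcp_rot: [0.288, 0.61, 0.694, -0.252]
wrist_force: [-0.5, 0.5, -0.3]
opening: 0.599
clock: 26.05
eef_pos: [0.4857, -0.3102, 0.021]
tcp_rot: [0.288, 0.61, 0.694, -0.252]
wrist_force: [0.1, 0.1, 0.6]
opening: 0.6
clock: 26.25
eef_pos: [0.4858, -0.3108, 0.0203]
tcp_rot: [0.289, 0.61, 0.693, -0.253]
wrist_force: [-3.4, 3.7, 13.4]
opening: 0.599
[ 0.1   0.78 -0.08  2.13  1.53  0.83 -1.25] z [ 0.092 -0.704 -0.705] y [0.992 0.128 0.001] pads [ 0.482  -0.2813  0.0499]
```

```bash
python3 -m creep '[{"x":-0.002,"y":0,"z":-0.002,"rx":0,"ry":0,"rz":0,"jaw":1},{"x":-0.002,"y":0,"z":-0.002,"rx":0,"ry":0,"rz":0,"jaw":-0.25},{"x":-0.002,"y":0,"z":-0.002,"rx":0,"ry":0,"rz":0,"jaw":-0.4},{"x":-0.002,"y":0,"z":-0.002,"rx":0,"ry":0,"rz":0,"jaw":-0.7},{"x":-0.002,"y":0,"z":-0.002,"rx":0,"ry":0,"rz":0,"jaw":-1},{"x":-0.002,"y":0,"z":-0.002,"rx":0,"ry":0,"rz":0,"jaw":-1},{"x":-0.002,"y":0,"z":-0.002,"rx":0,"ry":0,"rz":0,"jaw":-1},{"x":-0.002,"y":0,"z":-0.08,"rx":0,"ry":0,"rz":0,"jaw":-1},{"x":-0.002,"y":0,"z":-0.2,"rx":0,"ry":0,"rz":0,"jaw":-1},{"x":-0.002,"y":0,"z":-0.32,"rx":0,"ry":0,"rz":0,"jaw":-1},{"x":-0.002,"y":0,"z":-0.42,"rx":0,"ry":0,"rz":0,"jaw":-1},{"x":-0.002,"y":0,"z":-0.42,"rx":0,"ry":0,"rz":0,"jaw":-1}]'; python3 - <<'E'
from h import *
st();g((.4814,-.2803,.049),45,back=.17)
a=cam('top');b=cam('side')
A=cv2.resize(a['color'][200:290,380:480,::-1],None,fx=4,fy=4,interpolation=cv2.INTER_CUBIC)
B=cv2.resize(b['color'][150:240,320:420,::-1],None,fx=4,fy=4,interpolation=cv2.INTER_CUBIC)
cv2.imwrite('pics/m8.png',np.hstack([A,B]))
E
```

```text
clock: 27.45
eef_pos: [0.4733, -0.1889, 0.1417]
tcp_rot: [0.291, 0.609, 0.694, -0.25]
wrist_force: [0.2, -0.4, -0.6]
opening: 0.999
[-0.05  0.51 -0.22  2.17  1.15  1.02 -1.04] z [ 0.1   -0.701 -0.706] y [0.991 0.133 0.008] pads [ 0.4691 -0.1594  0.1714]
shift [-0.318 -0.011  0.326] turn [0.017 3.144 0.009]
```

```bash
python3 -m creep '[{"x":-0.1,"y":0,"z":-0.1,"rx":0,"ry":0.25,"rz":0,"jaw":-1},{"x":-0.2,"y":0,"z":0,"rx":0,"ry":0.5,"rz":0,"jaw":-1},{"x":-0.3,"y":0,"z":0.09,"rx":0,"ry":0.8,"rz":0,"jaw":-1},{"x":-0.3,"y":0,"z":0.09,"rx":0,"ry":1,"rz":0,"jaw":-1},{"x":-0.3,"y":0,"z":0.09,"rx":0,"ry":1,"rz":0,"jaw":-1}]'
python3 -m creep '[{"x":0,"y":0,"z":0,"rx":0,"ry":0.3,"rz":0,"jaw":-1},{"x":0,"y":0,"z":0,"rx":0,"ry":0.6,"rz":0,"jaw":-1},{"x":0,"y":0,"z":0,"rx":0,"ry":0.9,"rz":0,"jaw":-1},{"x":0,"y":0,"z":0,"rx":0,"ry":1,"rz":0,"jaw":-1}]'
python3 -m creep '[{"x":0,"y":0,"z":0,"rx":0,"ry":0.3,"rz":0,"jaw":-1},{"x":0,"y":0,"z":0,"rx":0,"ry":0.6,"rz":0,"jaw":-1},{"x":0,"y":0,"z":0,"rx":0,"ry":0.9,"rz":0,"jaw":-1},{"x":0,"y":0,"z":0,"rx":0,"ry":1,"rz":0,"jaw":-1}]'; python3 - <<'E'
from h import *
st();g((.4814,-.2803,.049),45,back=.15)
E
```

```text
clock: 28.05
eef_pos: [0.4828, -0.3029, 0.1974]
tcp_rot: [0.111, 0.654, 0.741, -0.099]
wrist_force: [0.2, 0.9, -1.5]
opening: 1.009
clock: 28.45
eef_pos: [0.4798, -0.3088, 0.1949]
tcp_rot: [-0.079, 0.662, 0.742, 0.067]
wrist_force: [0.4, -0.3, 0.1]
opening: 1.003
clock: 28.85
eef_pos: [0.476, -0.3129, 0.1899]
tcp_rot: [-0.264, 0.628, 0.695, 0.229]
wrist_force: [1.0, 0.6, -0.3]
opening: 1.002
[ 1.01  0.85 -0.43  1.31 -0.18  1.55  0.78] z [-0.079  0.65  -0.756] y [ 0.994  0.106 -0.012] pads [ 0.4794 -0.3402  0.2216]
shift [-0.189  0.028  0.049] turn [ 0.013  0.143 -0.05 ]
```

```bash
python3 -m creep '[{"x":-0.09,"y":0.014,"z":-0.02,"rx":0,"ry":0.143,"rz":-0.02,"jaw":-1},{"x":-0.189,"y":0.028,"z":0,"rx":0.013,"ry":0.143,"rz":-0.05,"jaw":-1},{"x":-0.189,"y":0.028,"z":0.049,"rx":0.013,"ry":0.143,"rz":-0.05,"jaw":-1},{"x":-0.189,"y":0.028,"z":0.049,"rx":0.013,"ry":0.143,"rz":-0.05,"jaw":-1}]'; python3 - <<'E'
from h import *
st();g((.4814,-.2803,.049),45,back=0)
a=cam('top');b=cam('side')
A=cv2.resize(a['color'][200:290,380:480,::-1],None,fx=4,fy=4,interpolation=cv2.INTER_CUBIC)
B=cv2.resize(b['color'][150:240,320:420,::-1],None,fx=4,fy=4,interpolation=cv2.INTER_CUBIC)
y=TY;t=np.array([.4814,-.2803,.049])
for p in (t-.035*y,t+.035*y):
    q=proj(a,p)[0];cv2.circle(A,tuple(((q-[380,200])*4).astype(int).tolist()),3,(0,0,255),-1)
    q=proj(b,p)[0];cv2.circle(B,tuple(((q-[320,150])*4).astype(int).tolist()),3,(0,0,255),-1)
cv2.imwrite('pics/m9.png',np.hstack([A,B]))
E
```

```text
clock: 29.25
eef_pos: [0.4878, -0.3548, 0.1199]
tcp_rot: [-0.292, 0.61, 0.692, 0.252]
wrist_force: [-0.5, 0.2, 0.4]
opening: 1.0
[ 1.    1.05 -0.41  1.13 -0.16  1.62  0.85] z [-0.096  0.706 -0.702] y [ 0.992  0.128 -0.008] pads [ 0.4919 -0.3844  0.1494]
shift [0.004 0.01  0.362] turn [-0.008 -0.014 -0.013]
```

View pics/m9.png

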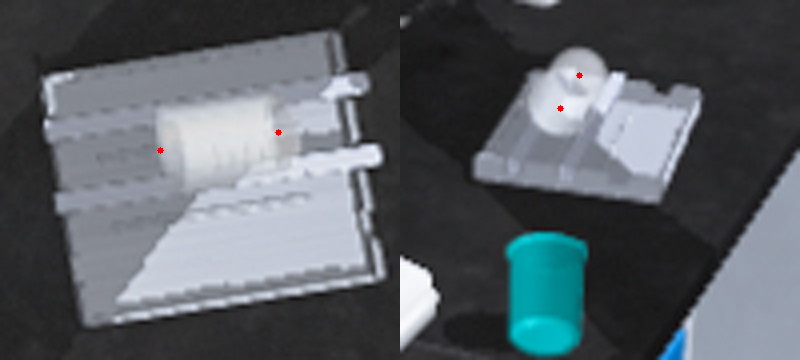

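Top crop: the beaker lies along and between the two bars, mouth left at (160,150), bottom right near (285,132), with both bars straight in their notches. The side crop agrees: the predicted end marks fall on it. That was view 12, the last. Regrasp.

```bash
python3 -m creep '[{"x":0.004,"y":0.01,"z":0.1,"rx":-0.008,"ry":-0.014,"rz":-0.013,"jaw":-1},{"x":0.004,"y":0.01,"z":0.2,"rx":-0.008,"ry":-0.014,"rz":-0.013,"jaw":-1},{"x":0.004,"y":0.01,"z":0.27,"rx":-0.008,"ry":-0.014,"rz":-0.013,"jaw":-1},{"x":0.004,"y":0.01,"z":0.33,"rx":-0.008,"ry":-0.014,"rz":-0.013,"jaw":-1},{"x":0.004,"y":0.01,"z":0.35,"rx":-0.008,"ry":-0.014,"rz":-0.013,"jaw":-1},{"x":0.004,"y":0.01,"z":0.355,"rx":-0.008,"ry":-0.014,"rz":-0.013,"jaw":-1},{"x":0.004,"y":0.01,"z":0.355,"rx":-0.008,"ry":-0.014,"rz":-0.013,"jaw":-1}]'; python3 - <<'E'
from h import *
st();g((.4814,-.2803,.050),45)
E
```

```text
clock: 30.05
eef_pos: [0.4813, -0.2563, 0.0264]
tcp_rot: [-0.283, 0.61, 0.696, 0.252]
wrist_force: [0.3, -0.2, 0.7]
opening: 0.998
[ 0.97  1.05 -0.43  1.41 -0.17  1.31  0.86] z [-0.086  0.696 -0.712] y [0.992 0.129 0.006] pads [ 0.485  -0.2855  0.0563]
shift [-0.    -0.008  0.021] turn [0.009 0.015 0.008]
```

```bash
python3 -m creep '[{"x":0,"y":-0.008,"z":0.018,"rx":0.009,"ry":0.015,"rz":0.008,"jaw":-1},{"x":0,"y":-0.008,"z":0.021,"rx":0.009,"ry":0.015,"rz":0.008,"jaw":-0.6},{"x":0,"y":-0.008,"z":0.021,"rx":0.009,"ry":0.015,"rz":0.008,"jaw":-0.4},{"x":0,"y":-0.008,"z":0.021,"rx":0.009,"ry":0.015,"rz":0.008,"jaw":-0.2},{"x":0,"y":-0.008,"z":0.021,"rx":0.009,"ry":0.015,"rz":0.008,"jaw":-0.1},{"x":0,"y":-0.008,"z":0.021,"rx":0.009,"ry":0.015,"rz":0.008,"jaw":0},{"x":0,"y":-0.008,"z":0.021,"rx":0.009,"ry":0.015,"rz":0.008,"jaw":1},{"x":0,"y":-0.008,"z":0.021,"rx":0.009,"ry":0.015,"rz":0.008,"jaw":1},{"x":0,"y":-0.008,"z":0.021,"rx":0.009,"ry":0.015,"rz":0.008,"jaw":1}]' 15; python3 - <<'E'
from h import *
st()
E
```

```text
clock: 30.95
eef_pos: [0.4776, -0.2509, 0.0204]
tcp_rot: [-0.287, 0.61, 0.694, 0.253]
wrist_force: [0.7, -0.8, -0.3]
opening: 0.607
[ 0.97  1.06 -0.43  1.42 -0.17  1.3   0.86] z [-0.091  0.701 -0.707] y [0.992 0.129 0.   ] pads [ 0.4814 -0.2803  0.0501]
```

```bash
python3 -m creep '[{"x":0.01,"y":0,"z":-0.01,"rx":0,"ry":0,"rz":0,"jaw":1},{"x":0.04,"y":0,"z":-0.04,"rx":0,"ry":0,"rz":0,"jaw":1},{"x":0.09,"y":0,"z":-0.09,"rx":0,"ry":0,"rz":0,"jaw":1},{"x":0.15,"y":0,"z":-0.15,"rx":0,"ry":0,"rz":0,"jaw":1},{"x":0.21,"y":0,"z":-0.21,"rx":0,"ry":0,"rz":0,"jaw":1},{"x":0.21,"y":0,"z":-0.21,"rx":0,"ry":0,"rz":0,"jaw":1}]' 15
python3 -m creep '[{"x":-0.01,"y":0,"z":0,"rx":0,"ry":-0.25,"rz":0,"jaw":1},{"x":-0.02,"y":0,"z":-0.005,"rx":0,"ry":-0.5,"rz":0,"jaw":1},{"x":-0.035,"y":0,"z":-0.01,"rx":0.005,"ry":-0.75,"rz":0,"jaw":1},{"x":-0.045,"y":0,"z":-0.012,"rx":0.005,"ry":-1,"rz":0,"jaw":1},{"x":-0.045,"y":0,"z":-0.012,"rx":0.005,"ry":-1,"rz":0,"jaw":1}]'
python3 -m creep '[{"x":-0.01,"y":0,"z":0,"rx":0,"ry":-0.25,"rz":0,"jaw":1},{"x":-0.02,"y":0,"z":-0.005,"rx":0,"ry":-0.5,"rz":0,"jaw":1},{"x":-0.035,"y":0,"z":-0.01,"rx":0.005,"ry":-0.75,"rz":0,"jaw":1},{"x":-0.045,"y":0,"z":-0.012,"rx":0.005,"ry":-1,"rz":0,"jaw":1},{"x":-0.045,"y":0,"z":-0.012,"rx":0.005,"ry":-1,"rz":0,"jaw":1}]'
python3 - <<'E'
from h import *
st();g((.4814,-.2803,.16),-46)
E
```

```text
clock: 31.55
eef_pos: [0.48, -0.252, 0.1448]
tcp_rot: [-0.284, 0.609, 0.696, 0.253]
wrist_force: [-0.2, -0.1, -0.4]
opening: 0.609
clock: 32.05
eef_pos: [0.4829, -0.2643, 0.1377]
tcp_rot: [-0.103, 0.65, 0.747, 0.093]
wrist_force: [-0.9, 0.6, -0.7]
opening: 0.612
clock: 32.55
eef_pos: [0.4857, -0.2784, 0.1365]
tcp_rot: [0.083, 0.65, 0.752, -0.072]
wrist_force: [0.1, 1.6, -0.2]
opening: 0.608
[ 0.46  0.43 -0.18  1.95  0.43  0.71  0.13] z [ 0.031 -0.216 -0.976] y [0.99  0.144 0.   ] pads [ 0.4844 -0.2693  0.1774]
shift [-0.074 -0.013  0.031] turn [ 0.015 -1.166  0.025]
```

```bash
python3 -m creep '[{"x":-0.02,"y":-0.003,"z":0.005,"rx":0,"ry":-0.25,"rz":0.01,"jaw":1},{"x":-0.04,"y":-0.006,"z":0.01,"rx":0.01,"ry":-0.5,"rz":0.02,"jaw":1},{"x":-0.06,"y":-0.01,"z":0.015,"rx":0.015,"ry":-0.75,"rz":0.025,"jaw":1},{"x":-0.07,"y":-0.013,"z":0.02,"rx":0.015,"ry":-1,"rz":0.025,"jaw":1},{"x":-0.074,"y":-0.013,"z":0.025,"rx":0.015,"ry":-1,"rz":0.025,"jaw":1},{"x":-0.074,"y":-0.013,"z":0.025,"rx":0.015,"ry":-1,"rz":0.025,"jaw":1}]'
python3 - <<'E'
from h import *
st();g((.4814,-.2803,.11),-46)
E
```

```text
clock: 33.15
eef_pos: [0.4839, -0.3112, 0.1319]
tcp_rot: [0.262, 0.618, 0.703, -0.235]
wrist_force: [0.0, -0.5, -0.5]
opening: 0.609
[-0.06  0.51  0.16  2.14  1.15  0.7  -0.78] z [ 0.078 -0.655 -0.752] y [ 0.992  0.127 -0.007] pads [ 0.4806 -0.2837  0.1635]
shift [0.086 0.005 0.095] turn [-0.014 -0.165  0.006]
```

```bash
python3 -m creep '[{"x":0.03,"y":0.002,"z":0.03,"rx":-0.014,"ry":-0.08,"rz":0.006,"jaw":1},{"x":0.06,"y":0.005,"z":0.065,"rx":-0.014,"ry":-0.165,"rz":0.006,"jaw":1},{"x":0.086,"y":0.005,"z":0.095,"rx":-0.014,"ry":-0.165,"rz":0.006,"jaw":1},{"x":0.086,"y":0.005,"z":0.095,"rx":-0.014,"ry":-0.165,"rz":0.006,"jaw":1},{"x":0.086,"y":0.005,"z":0.095,"rx":-0.014,"ry":-0.165,"rz":0.006,"jaw":1}]'
python3 - <<'E'
from h import *
st();g((.4814,-.2803,.070),-46)
E
```

```text
clock: 33.65
eef_pos: [0.4848, -0.3125, 0.0812]
tcp_rot: [0.293, 0.609, 0.69, -0.259]
wrist_force: [-0.2, 0.6, -1.5]
opening: 0.612
[-0.13  0.67  0.2   2.16  1.34  0.69 -1.08] z [ 0.089 -0.714 -0.694] y [ 0.992  0.125 -0.001] pads [ 0.4811 -0.2825  0.1103]
shift [0.076 0.002 0.066] turn [-0.008  0.002 -0.005]
```

```bash
python3 -m creep '[{"x":0.03,"y":0.002,"z":0.025,"rx":-0.008,"ry":0,"rz":-0.005,"jaw":1},{"x":0.055,"y":0.002,"z":0.045,"rx":-0.008,"ry":0,"rz":-0.005,"jaw":1},{"x":0.068,"y":0.002,"z":0.06,"rx":-0.008,"ry":0,"rz":-0.005,"jaw":1},{"x":0.075,"y":0.002,"z":0.065,"rx":-0.008,"ry":0,"rz":-0.005,"jaw":1},{"x":0.075,"y":0.002,"z":0.065,"rx":-0.008,"ry":0,"rz":-0.005,"jaw":1}]' 
python3 -m creep '[{"x":0.005,"y":0,"z":0.005,"rx":0,"ry":0,"rz":0,"jaw":1},{"x":0.007,"y":0,"z":0.007,"rx":0,"ry":0,"rz":0,"jaw":1}]'
python3 - <<'E'
from h import *
st();g((.4814,-.2803,.060),-46)
E
```

```text
clock: 34.15
eef_pos: [0.4854, -0.3108, 0.0419]
tcp_rot: [0.294, 0.608, 0.691, -0.258]
wrist_force: [1.0, 0.2, -0.3]
opening: 0.606
clock: 34.35
eef_pos: [0.4857, -0.311, 0.0382]
tcp_rot: [0.294, 0.608, 0.691, -0.258]
wrist_force: [0.2, 0.5, -1.3]
opening: 0.609
[-0.14  0.77  0.21  2.15  1.43  0.66 -1.22] z [ 0.093 -0.714 -0.694] y [0.992 0.128 0.001] pads [ 0.4818 -0.2811  0.0674]
shift [ 0.015 -0.001  0.011] turn [-0.     0.003 -0.003]
```

```bash
python3 -m creep '[{"x":0.004,"y":0,"z":0.003,"rx":0,"ry":0,"rz":0,"jaw":1},{"x":0.006,"y":0,"z":0.005,"rx":0,"ry":0,"rz":0,"jaw":1}]'
python3 -m creep '[{"x":0.003,"y":0,"z":0.002,"rx":0,"ry":0,"rz":0,"jaw":1},{"x":0.003,"y":0,"z":0.003,"rx":0,"ry":0,"rz":0,"jaw":1}]' 
python3 -m creep '[{"x":0.002,"y":0,"z":0.002,"rx":0,"ry":0,"rz":0,"jaw":1},{"x":0.003,"y":0,"z":0.003,"rx":0,"ry":0,"rz":0,"jaw":1}]' 
python3 - <<'E'
from h import *
st();b=cam('side');np.savez('c5.npz',b=b['color'])
E
```

```text
clock: 34.55
eef_pos: [0.4857, -0.3108, 0.0352]
tcp_rot: [0.294, 0.608, 0.691, -0.258]
wrist_force: [-0.0, -1.0, -1.5]
opening: 0.608
clock: 34.75
eef_pos: [0.4857, -0.3106, 0.0333]
tcp_rot: [0.294, 0.608, 0.691, -0.258]
wrist_force: [1.0, -0.1, 0.5]
opening: 0.611
clock: 34.95
eef_pos: [0.4857, -0.3107, 0.0315]
tcp_rot: [0.294, 0.608, 0.691, -0.258]
wrist_force: [-0.6, -0.0, -1.1]
opening: 0.612
[-0.14  0.78  0.21  2.15  1.44  0.66 -1.25] z [ 0.093 -0.714 -0.694] y [0.992 0.129 0.001] pads [ 0.4818 -0.2807  0.0606]
```

```bash
python3 -m creep '[{"x":0.002,"y":0,"z":0.002,"rx":0,"ry":0,"rz":0,"jaw":1},{"x":0.003,"y":0,"z":0.003,"rx":0,"ry":0,"rz":0,"jaw":1}]'
python3 -m creep '[{"x":0.002,"y":0,"z":0.001,"rx":0,"ry":0,"rz":0,"jaw":1},{"x":0.002,"y":0,"z":0.002,"rx":0,"ry":0,"rz":0,"jaw":1}]' 
```

```text
clock: 35.2
eef_pos: [0.4857, -0.3107, 0.0296]
tcp_rot: [0.294, 0.608, 0.691, -0.258]
wrist_force: [-0.7, -0.5, -0.5]
opening: 0.606
clock: 35.4
eef_pos: [0.4858, -0.3108, 0.0289]
tcp_rot: [0.295, 0.607, 0.691, -0.258]
wrist_force: [-1.3, 3.9, 6.9]
opening: 0.609
```

```bash
python3 -m creep '[{"x":0,"y":0,"z":0,"rx":0,"ry":0,"rz":0,"jaw":1},{"x":0,"y":0,"z":0,"rx":0,"ry":0,"rz":0,"jaw":-0.23},{"x":0,"y":0,"z":0,"rx":0,"ry":0,"rz":0,"jaw":-0.26},{"x":0,"y":0,"z":0,"rx":0,"ry":0,"rz":0,"jaw":-0.3},{"x":0,"y":0,"z":0,"rx":0,"ry":0,"rz":0,"jaw":-0.4},{"x":0,"y":0,"z":0,"rx":0,"ry":0,"rz":0,"jaw":-0.6},{"x":0,"y":0,"z":0,"rx":0,"ry":0,"rz":0,"jaw":-1},{"x":0,"y":0,"z":0,"rx":0,"ry":0,"rz":0,"jaw":-1},{"x":0,"y":0,"z":0,"rx":0,"ry":0,"rz":0,"jaw":-1}]' 5
python3 - <<'E'
from h import *
st()
E
```

```text
clock: 36.3
eef_pos: [0.4858, -0.3108, 0.0289]
tcp_rot: [0.295, 0.607, 0.691, -0.258]
wrist_force: [1.1, -0.1, -0.2]
opening: 0.994
[-0.14  0.79  0.21  2.15  1.45  0.66 -1.25] z [ 0.093 -0.715 -0.693] y [0.992 0.129 0.001] pads [ 0.4819 -0.2808  0.058 ]
```

```bash
python3 -m creep '[{"x":0,"y":0,"z":-0.05,"rx":0,"ry":0,"rz":0,"jaw":-1},{"x":0,"y":0,"z":-0.12,"rx":0,"ry":0,"rz":0,"jaw":-1},{"x":0,"y":0,"z":-0.2,"rx":0,"ry":0,"rz":0,"jaw":-1},{"x":0,"y":0,"z":-0.28,"rx":0,"ry":0,"rz":0,"jaw":-1},{"x":0,"y":0,"z":-0.36,"rx":0,"ry":0,"rz":0,"jaw":-1},{"x":0,"y":0,"z":-0.45,"rx":0,"ry":0,"rz":0,"jaw":-1},{"x":-0.15,"y":0,"z":-0.6,"rx":0,"ry":0,"rz":0,"jaw":-1},{"x":-0.15,"y":0,"z":-0.6,"rx":0,"ry":0,"rz":0,"jaw":-1},{"x":-0.15,"y":0,"z":-0.6,"rx":0,"ry":0,"rz":0,"jaw":-1}]'
python3 - <<'E'
from h import *
st()
a=cam('top');b=cam('side')
np.savez('c6.npz',a=a['color'],b=b['color'])
c3=np.load('c3.npz');c0=np.load('c0.npz')
# difference with the picture before the bars/beaker, tray region
C=(.4814,-.2803)
for n,c,ref in (('side',b,c0['b']),('top',a,c0['a'])):
    pts=[[C[0]+.0275*np.cos(t),C[1]+.0275*np.sin(t),z] for z in(.028,.098) for t in np.linspace(0,6.28,40)]
    q=proj(c,pts); print(n,'expected box',q.min(0).round(),q.max(0).round())
    d=np.abs(c['color'].astype(int)-ref.astype(int)).sum(2)>40
    u0,v0=(q.min(0)-12).astype(int);u1,v1=(q.max(0)+12).astype(int)
    for r in d[v0:v1,u0:u1]: print(''.join('#' if k else '.' for k in r))
E
```

```text
clock: 37.2
eef_pos: [0.4708, -0.1801, 0.2424]
tcp_rot: [0.297, 0.609, 0.69, -0.255]
wrist_force: [0.3, -0.1, -0.1]
opening: 1.0
[-0.32  0.31  0.06  2.14  0.93  1.07 -0.76] z [ 0.099 -0.714 -0.693] y [0.992 0.129 0.009] pads [ 0.4666 -0.1502  0.2715]
side expected box [354. 156.] [372. 182.]
..........................................
.......######....##.......................
.....################.....................
.....##################...................
.......################...................
...........############...................
...............######.##########..........
..##...........####.###############.......
.########.......#.##################......
#############...##########################
#############################.############
##########################################
##########################################
##########################################
##########################################
##############################.###.....###
###############################..........#
##############################............
##############################...
[... 3470 characters left out ...]
........#...................
#######################.#....#.........................
###############...#...#................................
########...##...#......................................
##...#...#.............................................
...#...................................................
.......................................................
.......................................................
.......................................................
.......................................................
.......................................................
.......................................................
.......................................................
```

```bash
python3 -m creep '[{"x":0,"y":0,"z":-0.1,"rx":0,"ry":0,"rz":0,"jaw":-1},{"x":0,"y":0,"z":-0.2,"rx":0,"ry":0,"rz":0,"jaw":-1},{"x":0.1,"y":0,"z":-0.3,"rx":0,"ry":0,"rz":0,"jaw":-1},{"x":0.2,"y":0,"z":-0.4,"rx":0,"ry":0,"rz":0,"jaw":-1},{"x":0.3,"y":0,"z":-0.5,"rx":0,"ry":0,"rz":0,"jaw":-1},{"x":0.4,"y":0,"z":-0.5,"rx":0,"ry":0,"rz":0,"jaw":-1},{"x":0.4,"y":0,"z":-0.5,"rx":0,"ry":0,"rz":0,"jaw":-1}]'
python3 - <<'E'
from h import *
a=cam('top');b=cam('side')
np.savez('c7.npz',a=a['color'],b=b['color']);save(a,'t7.png');save(b,'s7.png')
C=(.4814,-.2803)
for z in(.028,.098): print(z,proj(a,(*C,z)),proj(b,(*C,z)))
g=cv2.cvtColor(a['color'],cv2.COLOR_RGB2GRAY)[205:265,400:475]
G=cv2.resize(g,None,fx=6,fy=6,interpolation=cv2.INTER_CUBIC)
cs=cv2.HoughCircles(G,cv2.HOUGH_GRADIENT_ALT,1.5,10,param1=80,param2=.4,minRadius=50,maxRadius=95)
if cs is not None:
    for c in cs[0][:6]: p=(400+c[0]/6,205+c[1]/6); print('circle px',np.round(p,1),'r',(c[2]/6).round(1),'at .028',onz(a,p,.028)[:2].round(4),'at .098',onz(a,p,.098)[:2].round(4))
print(np.array2string(g[::2,::2],max_line_width=250,threshold=9999))
E
```

```text
clock: 38.0
eef_pos: [0.4345, 0.0772, 0.258]
tcp_rot: [0.294, 0.605, 0.694, -0.258]
wrist_force: [-0.7, -1.3, 0.3]
opening: 1.001
0.028 [[432.78887311 235.71197798]] [[362.30093892 178.79465304]]
0.098 [[440.35187532 234.61777952]] [[362.98758261 159.14062289]]
[[ 48  46  47  49  49  47  47  47  48  39  39  38  38  38  38  35  35  38  47  48  48  49  50  55  49  41  44  35  35  36  33  47  44  49  52  52  50  49]
 [ 48  47  46  48  51  46  45  45  45  37  37  37  38  35  36  35  35  36  39  36  34  36  35  36  36  33  32  31  29  27  42  66  54  45  53  56  53  53]
 [ 48  47  49  46  47  45  48  45  39  35  35  35  32  33  35  36  36  33  34  36  35  33  30  28  48 109 138 164 191 203 185 114 180  43  51  53  54  51]
 [ 46  47  47  45  39  39  39  34  35  36  36  33  29  34  32  29  25  41  78  95 148 182 202 200 205 196 210 196 189 199 204  75 194  43  48  51  50  48]
 [ 38  42  37  33  34  34  38  35  34  33  29  50  74 101 112 122 130 133 122 170 202 190 179 198 197 196 197 197 199 201 205  93 187  68  51  51  50  50]
 [ 32  31  28  27  29  49 110 144 183 212 128 130 128 133 131 1
[... 3112 characters left out ...]
04 203 201 201 202 201 201 202 200 201 200 200 198 199 200 200 206 128 131  44]
 [201 199 197 199 195 212 206 196 203 204 204 205 204 203 200 200 201 202 202 202 203 203 202 201 200 201 201 202 201 201 201 200 201 198 201 119 132  43]
 [201 203 205 204 205 205 204 203 202 202 203 204 204 204 205 205 204 204 203 201 201 201 202 202 202 202 199 199 199 199 200 200 200 200 203 131 101  73]
 [205 205 204 205 206 206 208 207 209 209 207 206 205 204 202 201 201 202 203 203 203 202 201 201 201 202 201 203 201 201 199 200 201 203 203 163  85 153]
 [211 211 212 212 210 211 208 206 205 206 205 205 204 205 205 203 203 202 202 203 202 203 202 202 201 200 202 202 201 202 200 201 199 199 200 197  73 201]]
```

Numeric check: the beaker's raised base disc centres at about (440,234), against (440.4,234.6) predicted for upright and centred. The disc's right edge is at u≈451 (predicted 451.5) and the rim's left edge at u≈421 (predicted 421). Both bars sit in their notches, so I hand in.

```bash
python3 -c "
from h import *
print(env.finish_job())"
```

```text
the job is handed in; nothing more can be done
None
```

I laid the loose bar in the tray's middle notches and stood the low beaker upside down across the two bars. I handed the job in at about 38 s; no verdict was reported.

**How it went**
- **Tool offset:** the first two attempts to grip the bar closed above it. The real fingertips are about 27 mm behind the reported TCP along tool z, so I worked with that offset from then on.
- **Inversion:** I laid the beaker down along the two bars, took a second grip with the tool tilted the other way, then turned it mouth-down. I lowered it in 1–2 mm steps until I felt contact (about 7 N) and released it.

**Last checks**
- **Beaker:** in the final top image its base disc centred at about (440,234) px, against (440.4,234.6) predicted for standing upright and centred. The base and rim edges I compared matched to about 1 px, which limits any tilt to roughly 2°.
- **Bars:** both lay straight in their notches in the last picture I viewed, taken while the beaker lay along them. The new bar was within about 1 mm across just before I lowered it. After the placing I checked them only from pixel values.
- **Robot:** the gripper was open and well clear of everything.

**Did not confirm**
- **Circle fit:** the automatic circle fit on the final image found nothing, so I read the edges from pixel values.
- **Image difference:** an earlier image-difference check was spoiled by the arm and its shadow.
- **Grip width:** the gripper read about 53 mm on the beaker rather than the expected 50 mm. I did not explain this, but the hold stayed steady.
- **Tall beaker and stopper:** I did not measure these again at the end; no move went near them.

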